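Weigh the jar behind the bottles

TASK

The low jar at the back of the grey bay has to be weighed, but the tall bottle and the slim bottle stand in front of it: first stand both of these upright in the empty white tray, then take out the jar and stand it in the middle of the balance's round pan, and only then put each of the two bottles back upright on the very spot in the bay where it stood. Tip nothing over, and leave the stubby bottle in the corner of the bay alone.

Things in the scene. Friction and masses are not known exactly. Their poses are not given: they have to be found in the camera images.
- bay: Fixed grey bottle bay 170 (x) x 250 (y) mm. Origin: centre of underside, on the worktop; x from open front to back, y to its left. Floor top 6 mm up; front lip 12, back panel 50, sides 20 to 50 mm high. Dark round spots (mm): (-32,40) and (-32,-40), a bottle on each, either way round; (24,0) the jar, behind and between; (36,88) the stubby bottle. Things stand within 3 mm of them.
- tray: Fixed white shallow open tray, empty at the start, 140 (x) x 220 (y) mm, rim 18 mm high, walls 4 mm, floor 5 mm thick. Origin at the centre of its underside on the worktop, axes along its sides.
- pan (a point): Centre of the top face of the balance's round steel pan (diameter 110 mm, top face 60 mm above the worktop). The balance is fixed: white housing 190 (x) x 160 (y) x 40 mm, its pan 30 mm behind its middle, display and keys toward the robot. Axes: x toward the back of the balance, z up.
- tall_bottle_mid (a point): Centre, half-way up, of the tall bottle: brown, 66 mm across, 150 mm high, black cap 32 mm across from 126 to 150 mm above its base; the body tapers to the cap just below it. About 0.36 kg, upright, z up. Best gripped across the cap from above.
- slim_bottle_mid (a point): Centre, half-way up, of the slim bottle: yellowish brown, 44 mm across, 112 mm high, black cap 24 mm across from 90 to 112 mm above its base; the body tapers to the cap just below it. About 0.15 kg, upright, z up. Best gripped across the cap from above.
- jar_mid (a point): Centre, half-way up, of the low jar: white with a pale grey lid, 40 mm high; body 48 mm across, lid 52 mm across from 26 to 40 mm above its base. About 0.1 kg, upright, z up.
- stubby_bottle_mid (a point): Centre, half-way up, of the stubby bottle that stays where it is: brown with a white cap, 37 mm across, 75 mm high, loose.
Not all that is in view belongs to the job. Leave any orange or red look-alike of the part that bears slim_bottle_mid alone. Leave any orange look-alike of the part that bears tall_bottle_mid alone.

How it is judged:
On the way, in this order (a step that is already met when the one before it is completed fails the run):
1. both bottles stand released in the tray while the jar has not yet been moved (15 mm) (x of tall_bottle_mid in the frame of tray between -0.06 and 0.06 m and y of tall_bottle_mid in the frame of tray between -0.1 and 0.1 m and z of tall_bottle_mid in the frame of tray between 0.071 and 0.087 m and angle between each of tall_bottle_mid, slim_bottle_mid's own z axis and vertical below 0.15 rad and x of slim_bottle_mid in the frame of tray between -0.06 and 0.06 m and y of slim_bottle_mid in the frame of tray between -0.1 and 0.1 m and z of slim_bottle_mid in the frame of tray between 0.052 and 0.068 m and contact force between each of tall_bottle, slim_bottle and the fingers below 0.1 N and distance of jar_mid from where it was at the start of the episode below 0.015 m), for 0.2 s.
2. the jar stands released in the middle of the balance's pan (15 mm) while both bottles still stand in the tray (horizontal distance between jar_mid and pan below 0.015 m and z of jar_mid in the frame of pan between 0.014 and 0.028 m and angle between each of jar_mid, tall_bottle_mid, slim_bottle_mid's own z axis and vertical below 0.15 rad and x of tall_bottle_mid in the frame of tray between -0.06 and 0.06 m and y of tall_bottle_mid in the frame of tray between -0.1 and 0.1 m and z of tall_bottle_mid in the frame of tray between 0.071 and 0.087 m and x of slim_bottle_mid in the frame of tray between -0.06 and 0.06 m and y of slim_bottle_mid in the frame of tray between -0.1 and 0.1 m and z of slim_bottle_mid in the frame of tray between 0.052 and 0.068 m and contact force between jar and the fingers below 0.1 N), for 0.2 s.
At the end, for the whole second after the job is handed in: The jar stands upright on the pan, its centre within 15 mm of the pan's centre; the tall and the slim bottle each stand upright within 15 mm of where that bottle stood at the start; all three are at rest (horizontal distance between jar_mid and pan below 0.015 m and z of jar_mid in the frame of pan between 0.014 and 0.028 m and angle between each of jar_mid, tall_bottle_mid, slim_bottle_mid's own z axis and vertical below 0.15 rad and distance of each of tall_bottle_mid, slim_bottle_mid from where it was at the start of the episode below 0.015 m and linear speed of each of tall_bottle, slim_bottle, jar below 0.02 m/s); the robot touches nothing.
It fails at once if the stubby bottle is shifted more than 15 mm or tipped (distance of stubby_bottle_mid from where it was at the start of the episode above 0.015 m or angle between stubby_bottle_mid's own z axis and vertical above 0.4 rad).
It fails at once if a bottle or the jar is tipped over (more than 45 degrees) (angle between any of tall_bottle_mid, slim_bottle_mid, jar_mid's own z axis and vertical above 0.785 rad).
It also fails if it takes over 120 s, if anything falls off the work surface, if the arm or the gripper's body presses on something with over 40 N, if the wrist force passes 120 N, or if a joint passes its speed limit or range.

ROBOT

A 6-joint arm with a two-finger parallel gripper is mounted at the origin on a cart in front of the work surface, level with it; the furniture and walls round the work are solid. World frame = base frame: x ahead of the robot, y to its left, z up, the work surface at z = 0. Lengths are in m, angles in rad, forces in N, time in s.
With the tool pointing down it reaches from about 0.3 to 0.775 m from the base axis. Payload 14.6 kg.
Tool frame: the origin (TCP) lies at the very end of the fingers, on their centre line; the grasp point (between the pads) lies 19 mm behind it; z points along the fingers, y is the direction in which the jaws open and shut (so a half turn about z gives the same grasp; the last joint's range is limited). The gripper opens to 94 mm and grips with 3 to 60 N. Pads are 16 mm wide; open, the fingers measure 119 mm over their backs; the gripper's body (75 mm by 177 mm) begins 78 mm behind the grasp point.
Start: joints at [-1.412, 0.3, 1.521, -0, 1.321, -0.067], TCP at [0.123, -0.536, 0.205] pointing down, gripper open.
Joint ranges: [-3.03, 3.03], [-0.79, 2.21], [0.23, 2.52], [-1.04, 4.18], [0, 3.07], [-2.55, 2.55]. Speed limits (rad/s): [2.22, 2.22, 2.57, 3.14, 3.14, 3.14].

INTERFACE

Orientations are given as [roll, pitch, yaw] about the fixed x, y, z axes, in that order (R = Rz(yaw) Ry(pitch) Rx(roll)).
In Python, from station import ctrl, eyes gives the robot as it stands.
- The arm moves only by the tool jog_arm, never from a script. Its argument "moves" is a list of rows, each a list of 3 entries, a list of its own where there are three numbers: the shift along the world's x, y, z in mm, then the turn, a rotation vector about the world's x, y, z in units of 5 degrees (1.0 is 5 degrees), then the finger opening in mm, from 0 to 94. In form: [[[tx, ty, tz], [wx, wy, wz], jaw], ...]. A call has 1 to 5 rows; each row is the pose to reach, as a shift and turn from the pose commanded when the call began; what a row does not reach only later rows make up. A row lasts 1/12 s, in which the tool goes at most 41.7 mm and 7.16 degrees, less where a joint would pass 70% of its speed; a pose out of reach is approached as far as the arm can. A call with a gripper value outside its range is refused whole. The fingers move at their own pace and stop on an object; "squeeze" is the grip in N (left out, the last holds). Time passes only in rows, so rows that repeat a pose let the fingers close. It gives the time, the measured TCP pose, the force and the opening at its end, in the units of the state.
- ctrl.get_obs(): the state, without advancing time (a new reading comes with each control period).
- eyes.camera(name): name is "scene" or "top"; returns a dict with "frame" (480x640x3 uint8, red, green, blue), "vertical_fov" (degrees; the focal length in pixels is half the picture's height over the tangent of half this angle, whatever the lens; pixels are square), "cx", "cy" (the principal point, pixels), "k1" (the pictures are not rectified: a ray, as slopes to the right and down, at radius r is drawn at 1 + k1 r^2 times it, then the intrinsics apply), "eye" and "attitude" of the camera in the world. Camera axes: x right, y down, z forward; pixel columns grow to the right and rows downward; lengths in m; the calibration is good to about 2 mm. A picture is of the moment at which its call begins. There is no depth.
- ctrl.hand_in(): hands the job in, once; it reports no verdict.
The state is a dict: "time_s": time; "qpos": joint angles; "joint_vel": joint speeds; "tau": joint torques, N m; "ee_pos": TCP position; "eef_rot": TCP orientation; "force": force on the tool from outside, world axes, zero at the start; "moment": the same for the moment, N m; "grip_width": finger opening in m.
Only numpy, scipy, OpenCV 4.12 (cv2) and the standard library are available. Lean on these libraries where they do the work, as an engineer would, in place of code of your own. Each camera call takes 0.05 s, during which the arm holds its last target.

## Working session

There is one attempt and no reset: what is moved stays moved. The work goes in short steps, Python scripts to look and compute and a tool call to move; the robot and the scene stay as the last step left them, time stands still between calls to the robot, and variables do not carry over. Pictures are saved under pics/ and viewed, and the job is handed in when it is done.

Besides the shell and the picture viewer there is one more tool, called after "Request:" by a JSON object that holds its "op" and its "data". jog_arm: Moves the arm, as the interface text tells. Its arguments: {"type":"object","properties":{"moves":{"type":"array","items":{"type":"array"}},"squeeze":{"type":"number"}},"required":["moves"]}

```bash
ls; mkdir -p pics
python3 - <<'E'
from station import ctrl, eyes
import cv2
print(ctrl.get_obs())
for n in("scene","top"):
    c=eyes.camera(n); cv2.imwrite(f"pics/{n}0.png",c["frame"][:,:,::-1]); c.pop("frame"); print(n,c)
E
```

```text
pics
{'time_s': 0.0, 'qpos': array([-1.41159885e+00,  3.00464243e-01,  1.52156535e+00, -3.99234499e-05,
        1.32069388e+00, -6.65819862e-02]), 'joint_vel': array([ 0.00128946, -0.00010718, -0.0026901 , -0.00055811, -0.00105564,
        0.00047511]), 'tau': array([-2.52076876e-03, -5.31807375e+01, -3.52737951e+01,  7.07219448e-02,
        2.43869046e-02, -5.68083078e-05]), 'ee_pos': array([ 0.12308234, -0.53578892,  0.20489675]), 'eef_rot': array([-3.14046177e+00, -3.66517627e-05,  2.25789346e-01]), 'force': array([ 0.25069345, -0.12477326, -0.49391484]), 'moment': array([ 0.02098904, -0.02115539,  0.01344722]), 'grip_width': 0.09391660941531955}
scene {'vertical_fov': 42.662737089671076, 'cx': 320.65916344135803, 'cy': 243.74829833924173, 'k1': -0.19015624567306133, 'eye': array([-0.21514924,  1.06211433,  1.45626611]), 'attitude': array([-2.38272838,  0.00652423, -2.597091  ])}
top {'vertical_fov': 54.48066585001198, 'cx': 323.71925378233846, 'cy': 241.54769750537875, 'k1': 0.008604433292481962, 'eye': array([ 0.28061649, -0.05826166,  1.18322097]), 'attitude': array([-2.94891292,  0.01307921, -1.59752909])}
```

View pics/scene0.png

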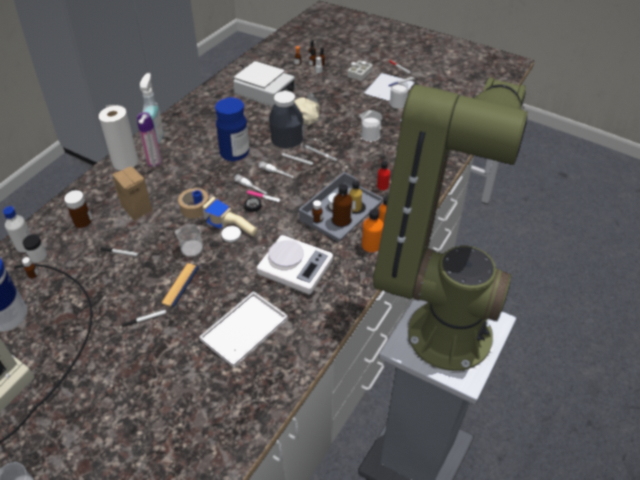

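View pics/top0.png

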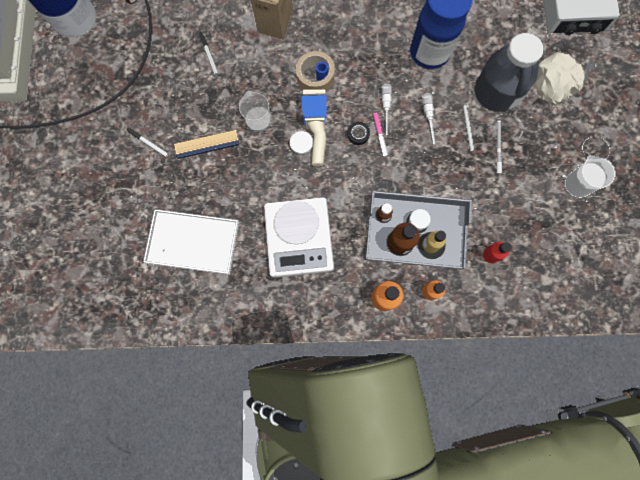

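```bash
cat > h.py <<'E'
import numpy as np, cv2
from scipy.spatial.transform import Rotation as R
from station import ctrl, eyes
class Cam:
    def __init__(s,n):
        c=eyes.camera(n); s.im=c["frame"][:,:,::-1].copy(); s.f=240/np.tan(np.radians(c["vertical_fov"]/2))
        s.cx,s.cy,s.k=c["cx"],c["cy"],c["k1"]; s.e=np.array(c["eye"]); s.R=R.from_euler("xyz",c["attitude"]).as_matrix()
    def ray(s,u,v):
        d=np.array([(u-s.cx)/s.f,(v-s.cy)/s.f]); p=d.copy()
        for _ in range(20): p=d/(1+s.k*(p@p))
        return s.R@np.array([*p,1])
    def at(s,u,v,z):
        r=s.ray(u,v); return s.e+r*(z-s.e[2])/r[2]
    def px(s,P):
        q=s.R.T@(np.array(P)-s.e); p=q[:2]/q[2]; p=p*(1+s.k*(p@p)); return np.array([s.f*p[0]+s.cx,s.f*p[1]+s.cy])
    def crop(s,x0,y0,w,h,k,name):
        cv2.imwrite("pics/"+name,cv2.resize(s.im[y0:y0+h,x0:x0+w],None,fx=k,fy=k,interpolation=cv2.INTER_CUBIC))
E
python3 - <<'E'
from h import *
t=Cam("top"); s=Cam("scene")
t.crop(350,180,160,120,5,"bay_t.png"); t.crop(130,190,210,100,3.8,"tb_t.png")
s.crop(280,150,130,100,6,"bay_s.png")
E
```

```text
(no output)
```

View pics/bay_t.png

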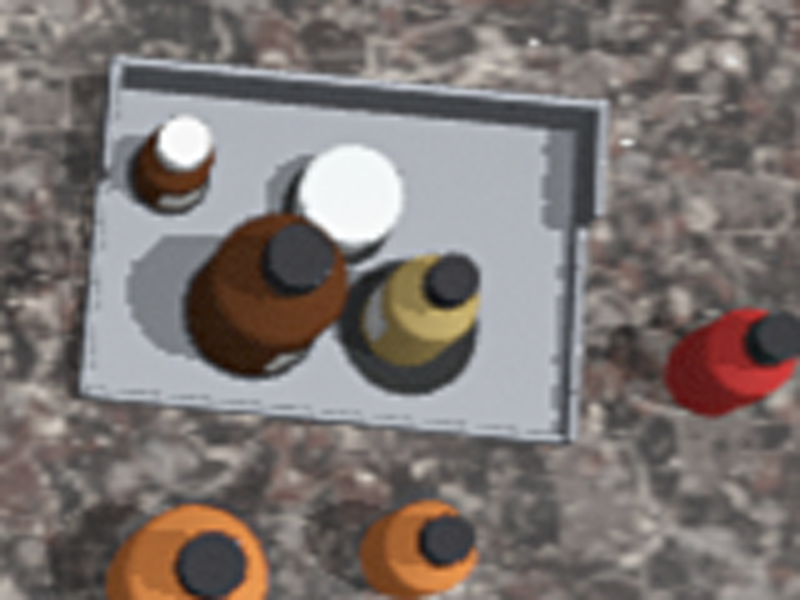

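View pics/tb_t.png

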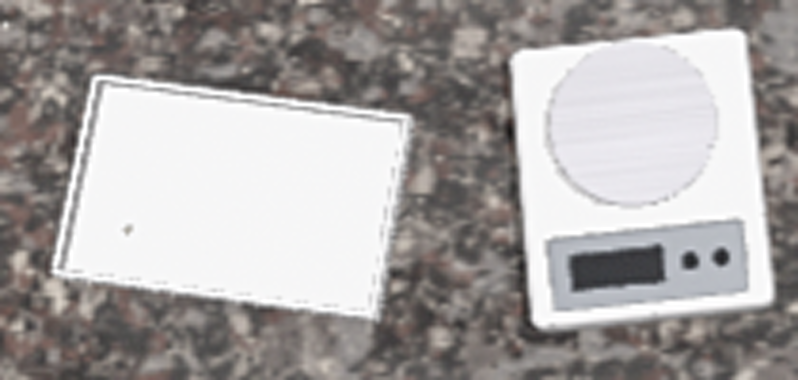

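View pics/bay_s.png

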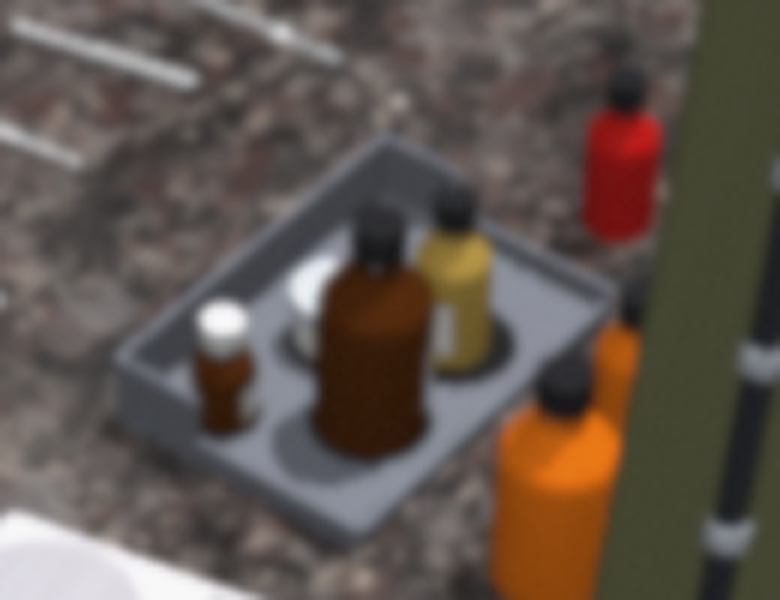

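```bash
cat > fit.py <<'E'
from h import *
from scipy.optimize import least_squares
t=Cam("top"); s=Cam("scene")
def fp(c,x0,y0,k): return (np.array(c)+.5)/k-.5+np.array([x0,y0])
def W(p,q):
    c,n=np.cos(p[2]),np.sin(p[2]); return np.array([p[0]+c*q[0]-n*q[1],p[1]+n*q[0]+c*q[1],q[2]])
def fit(loc,obs,g):
    r=least_squares(lambda p:np.concatenate([cam.px(W(p,q))-o for q,(cam,o) in zip(loc,obs)]),g); 
    print(np.round(r.x,4),"res px",np.round(r.fun,2)); return r.x
bay=fit([(.085,.125,.05),(.085,-.125,.05),(-.085,.125,.02),(-.085,-.125,.02),(.085,.125,.05)],
 [(t,fp(c,350,180,5)) for c in [(116,57),(607,101),(82,393),(577,441)]]+[(s,fp((122,355),280,150,6))],[.4,-.1,0])
tray=fit([(.07,.11,.018),(.07,-.11,.018),(-.07,.11,.018),(-.07,-.11,.018)],
 [(t,fp(c,130,190,3.8)) for c in [(95,76),(412,116),(53,272),(378,319)]],[.4,.3,0])
bal=fit([(.095,.08,.04),(.095,-.08,.04),(-.095,.08,.04),(-.095,-.08,.04)],
 [(t,fp(c,130,190,3.8)) for c in [(510,50),(744,28),(532,329),(775,302)]],[.4,.1,0])
print("pan by house",W(bal,(.03,0,.06)))
pc=fp((632,124),130,190,3.8);print("pan by disc",t.at(*pc,.06))
j=fp((350,195),350,180,5);print("jar lid",t.at(*j,.046))
sp={k:W(bay,(*v,.006)) for k,v in dict(L=(-.032,.04),R=(-.032,-.04),jar=(.024,0),stub=(.036,.088)).items()};print(sp)
print("tall cap",t.at(*fp((304,251),350,180,5),.156),t.at(*fp((296,262),350,180,5),.132)); print("slim cap",t.at(*fp((454,276),350,180,5),.118),t.at(*fp((450,285),350,180,5),.096))
for n,c,z in [("orange tall",(212,562),.15),("orange slim",(448,537),.112),("red",(778,335),.112)]: print(n,t.at(*fp(c,350,180,5),z))
def circ(cam,img,x,y,z,r,col,k,x0,y0):
    P=np.array([cam.px((x+r*np.cos(a),y+r*np.sin(a),z)) for a in np.linspace(0,6.283,60)])
    P=((P-np.array([x0,y0])+.5)*k-.5); cv2.polylines(img,[np.round(P).astype(int)],True,col,1)
for cam,x0,y0,w,h,k,nm in [(t,350,180,160,120,5,"ov_t.png"),(s,280,150,130,100,6,"ov_s.png")]:
    im=cv2.resize(cam.im[y0:y0+h,x0:x0+w],None,fx=k,fy=k,interpolation=cv2.INTER_CUBIC)
    T,S,J,B=sp["L"],sp["R"],sp["jar"],sp["stub"]
    circ(cam,im,*T[:2],.156,.016,(0,255,255),k,x0,y0);circ(cam,im,*T[:2],.132,.016,(0,255,255),k,x0,y0);circ(cam,im,*T[:2],.006,.033,(0,255,0),k,x0,y0)
    circ(cam,im,*S[:2],.118,.012,(0,255,255),k,x0,y0);circ(cam,im,*S[:2],.096,.012,(0,255,255),k,x0,y0);circ(cam,im,*S[:2],.006,.022,(0,255,0),k,x0,y0)
    circ(cam,im,*J[:2],.046,.026,(0,0,255),k,x0,y0); circ(cam,im,*B[:2],.006,.0185,(0,255,0),k,x0,y0)
    cv2.imwrite("pics/"+nm,im)
E
python3 fit.py
```

```text
[ 0.5294 -0.2886 -0.125 ] res px [-0.67 -0.3   0.69 -0.13 -0.22  0.54  0.51  0.44 -0.91 -0.15]
[ 0.5201  0.2892 -0.1632] res px [ 0.12 -0.63  0.27 -0.17 -0.11  0.78 -0.27 -0.01]
[0.5209 0.0146 0.0766] res px [-0.51 -0.21  0.46 -0.89 -0.26  0.33  0.31  0.68]
pan by house [0.55077573 0.01685943 0.06      ]
pan by disc [0.5507533  0.01803033 0.06      ]
jar lid [ 0.55427464 -0.29068441  0.046     ]
{'L': array([ 0.50264047, -0.24487945,  0.006     ]), 'R': array([ 0.49266565, -0.32425515,  0.006     ]), 'jar': array([ 0.55321605, -0.29154968,  0.006     ]), 'stub': array([ 0.57609471, -0.20573262,  0.006     ])}
tall cap [ 0.50254226 -0.24587467  0.156     ] [ 0.50266147 -0.24626762  0.132     ]
slim cap [ 0.49679457 -0.32160317  0.118     ] [ 0.49696013 -0.32482865  0.096     ]
orange tall [ 0.36469554 -0.19773891  0.15      ]
orange slim [ 0.37623022 -0.31124216  0.112     ]
red [ 0.46564761 -0.47067081  0.112     ]
```

View pics/ov_t.png

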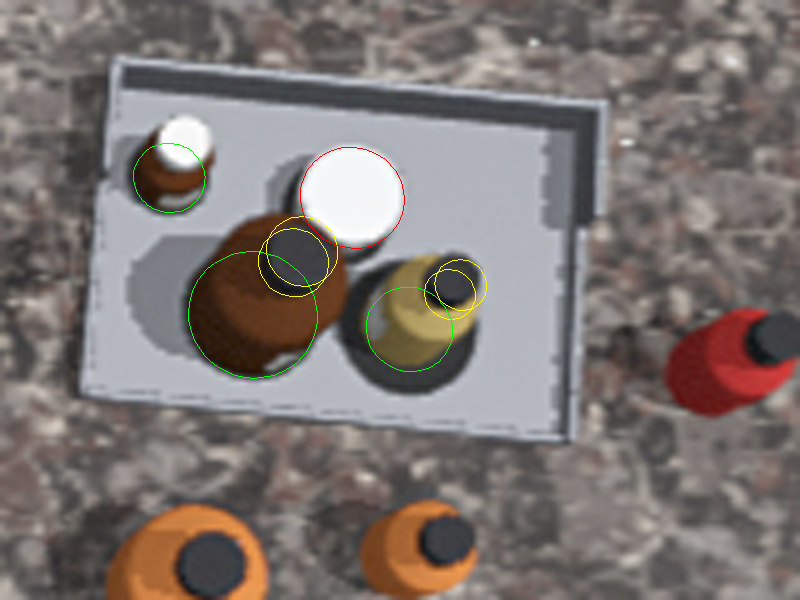

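View pics/ov_s.png

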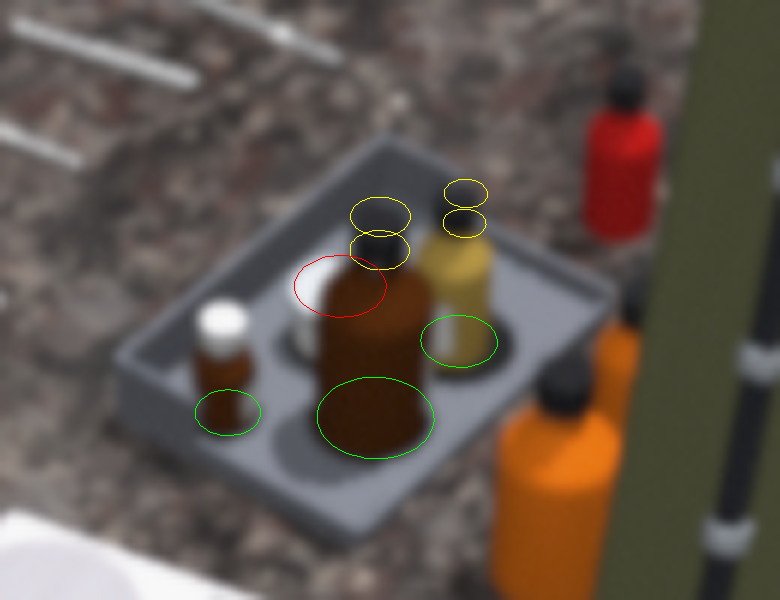

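Candidates in the top image:
- **Tall bottle:** brown in the bay (404,237), or the orange look-alike at (387,295). I choose the brown one.
- **Slim bottle:** yellow-brown in the bay (435,242), the orange one at (433,289) or the red one at (497,252). I choose the yellow-brown one.
- **Jar:** white in the bay (420,219), or the loose white disc at (301,142). I choose the one in the bay.

The crop and overlay confirm these choices. Both caps fit the bay spots within about 4 mm.

Request:
{"op": "jog_arm", "data": {"moves": [[[15,12,10],[0,0,-0.8],60],[[45,35,25],[0,0,-1.6],60],[[80,60,40],[0,0,-2.4],60],[[115,88,45],[0,0,-3.2],60],[[150,115,45],[0,0,-4.02],60]], "squeeze": 30}}

```text
time_s: 0.72
ee_pos: [0.2667, -0.426, 0.2517]
eef_rot: [3.14, -0.001, -0.129]
force: [0.4, -0.7, 0.8]
grip_width: 0.064
```

Request:
{"op": "jog_arm", "data": {"moves": [[[31,24,0],[0,0,0],60],[[62,48,0],[0,0,0],60],[[93,71,0],[0,0,0],60],[[124,95,0],[0,0,0],60],[[155,119,0],[0,0,0],60]]}}

```text
time_s: 1.13
ee_pos: [0.4217, -0.3065, 0.2504]
eef_rot: [3.141, -0.0, -0.125]
force: [0.7, 0.1, 0.6]
grip_width: 0.0599
```

Request:
{"op": "jog_arm", "data": {"moves": [[[25,19,0],[0,0,0],60],[[50,38,0],[0,0,0],60],[[66,50,0],[0,0,0],60],[[74.5,56.5,0],[0,0,0],60],[[74.5,56.5,0],[0,0,0],60]]}}

```text
time_s: 1.55
ee_pos: [0.4959, -0.2504, 0.2499]
eef_rot: [-3.141, 0.0, -0.123]
force: [-0.8, -0.6, -0.5]
grip_width: 0.0598
```

Request:
{"op": "jog_arm", "data": {"moves": [[[0,0,-20],[0,0,0],60],[[0,0,-40],[0,0,0],60],[[0,0,-60],[0,0,0],60],[[0,0,-60],[0,0,0],60],[[0,0,-60],[0,0,0],60]]}}

```text
time_s: 1.97
ee_pos: [0.4941, -0.2522, 0.1903]
eef_rot: [-3.141, 0.001, -0.126]
force: [0.5, -0.4, 1.3]
grip_width: 0.0602
```

Run:
```python
from h import *
t=Cam("top");s=Cam("scene");print(ctrl.get_obs()["ee_pos"])
t.crop(350,180,160,120,5,"g1_t.png");s.crop(280,100,150,150,4,"g1_s.png")
```

```text
[ 0.49498339 -0.25229418  0.1918026 ]
```

View pics/g1_t.png

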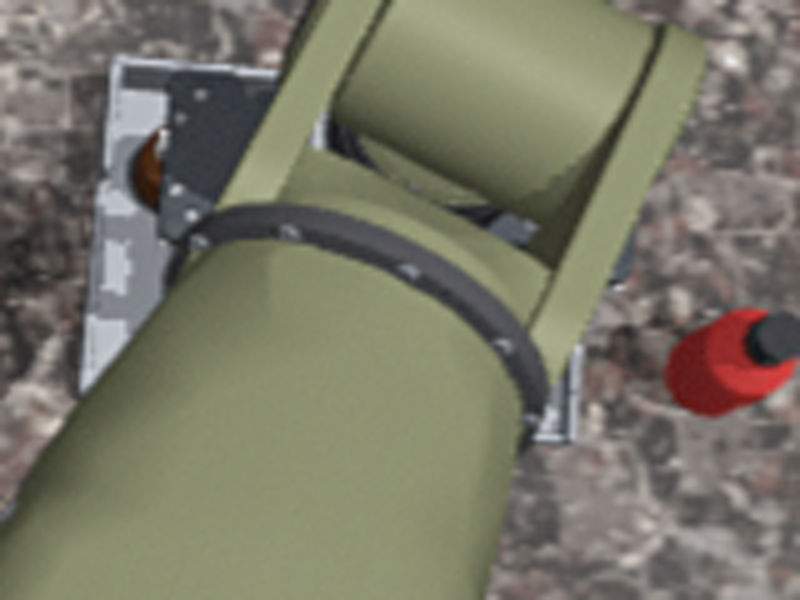

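View pics/g1_s.png

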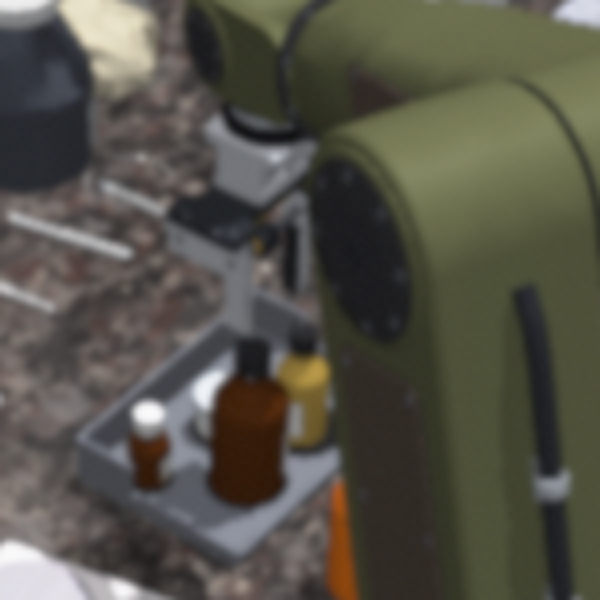

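Request:
{"op": "jog_arm", "data": {"moves": [[[8,6.5,-15],[0,0,0],60],[[8,6.5,-25],[0,0,0],60],[[8,6.5,-25],[0,0,0],60]]}}

```text
time_s: 2.32
ee_pos: [0.5024, -0.2448, 0.164]
eef_rot: [-3.141, 0.002, -0.125]
force: [-0.0, 0.2, -0.0]
grip_width: 0.06
```

```bash
cat >> h.py <<'E'
def pose(n=6):
    a=[]
    for i in range(n):
        o=ctrl.get_obs(); a.append(np.r_[o["ee_pos"]]); eyes.camera("top")
    print("tcp",np.round(np.mean(a,0),4),"sd",np.round(np.std(a,0),4),"rot",np.round(o["eef_rot"],3),"F",np.round(o["force"],1),"w",round(o["grip_width"],4),"t",round(o["time_s"],2))
E
python3 -c "
from h import *
pose(6)"
```

```text
tcp [ 0.5028 -0.2452  0.1655] sd [0.0003 0.0002 0.0008] rot [ 3.141e+00 -1.000e-03 -1.250e-01] F [-0.   0.4  0.2] w 0.0601 t 2.57
```

Good. Descend to z 0.132 and grip.

Request:
{"op": "jog_arm", "data": {"moves": [[[0,0,-15],[0,0,0],60],[[0,0,-28],[0,0,0],60],[[0,0,-33],[0,0,0],60],[[0,0,-33],[0,0,0],60],[[0,0,-33],[0,0,0],45]]}}

```text
time_s: 3.03
ee_pos: [0.5031, -0.2451, 0.1328]
eef_rot: [3.141, -0.0, -0.125]
force: [0.4, 0.2, 0.2]
grip_width: 0.0561
```

Request:
{"op": "jog_arm", "data": {"moves": [[[0,0,0],[0,0,0],38],[[0,0,0],[0,0,0],34],[[0,0,0],[0,0,0],28],[[0,0,0],[0,0,0],25],[[0,0,0],[0,0,0],25]]}}

```text
time_s: 3.45
ee_pos: [0.5031, -0.2451, 0.1327]
eef_rot: [3.141, -0.001, -0.125]
force: [0.3, 0.2, 2.7]
grip_width: 0.0301
```

Request:
{"op": "jog_arm", "data": {"moves": [[[0,0,0],[0,0,0],25],[[0,0,2],[0,0,0],25],[[0,0,10],[0,0,0],25],[[0,0,20],[0,0,0],25],[[0,0,20],[0,0,0],25]]}}

```text
time_s: 3.87
ee_pos: [0.5036, -0.2453, 0.1545]
eef_rot: [3.141, -0.002, -0.125]
force: [0.4, 1.1, -4.2]
grip_width: 0.0302
```

```bash
python3 -c "
from h import *
pose(4); s=Cam('scene'); s.crop(280,100,150,150,4,'g2_s.png')"
```

```text
tcp [ 0.5033 -0.2451  0.1533] sd [0.0003 0.0001 0.0009] rot [ 3.142 -0.    -0.125] F [ 0.6 -0.1 -5.3] w 0.03 t 4.02
```

View pics/g2_s.png

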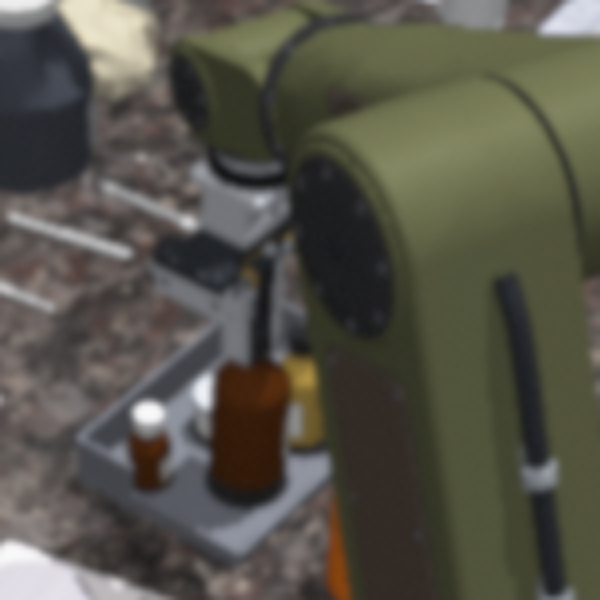

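Request:
{"op": "jog_arm", "data": {"moves": [[[0,0,12],[0,0,0],25],[[0,0,32],[0,0,0],25],[[0,0,54],[0,0,0],25],[[0,0,72],[0,0,0],25],[[0,0,80],[0,0,0],25]]}}

```text
time_s: 4.53
ee_pos: [0.5034, -0.2452, 0.2345]
eef_rot: [3.141, -0.002, -0.125]
force: [0.3, -0.2, -4.3]
grip_width: 0.0299
```

Request:
{"op": "jog_arm", "data": {"moves": [[[0,8,0],[0,0,0],25],[[1,24,0],[0,0,0],25],[[2,47,0],[0,0,0],25],[[3,72,0],[0,0,0],25],[[4,97,0],[0,0,0],25]]}}

```text
time_s: 4.95
ee_pos: [0.5063, -0.1464, 0.2305]
eef_rot: [-3.141, 0.002, -0.126]
force: [0.8, -0.1, -3.7]
grip_width: 0.03
```

Request:
{"op": "jog_arm", "data": {"moves": [[[1,25,0],[0,0,0],25],[[2,50,0],[0,0,0],25],[[3,75,0],[0,0,0],25],[[4,100,0],[0,0,0],25],[[5,125,0],[0,0,0],25]]}}

```text
time_s: 5.37
ee_pos: [0.5112, -0.0212, 0.2307]
eef_rot: [-3.142, 0.002, -0.125]
force: [1.1, -0.9, -4.3]
grip_width: 0.03
```

Request:
{"op": "jog_arm", "data": {"moves": [[[1,25,0],[0,0,0],25],[[2,50,0],[0,0,0],25],[[3,75,0],[0,0,0],25],[[4,100,0],[0,0,0],25],[[5,125,0],[0,0,0],25]]}}

```text
time_s: 5.78
ee_pos: [0.516, 0.1037, 0.2306]
eef_rot: [3.141, 0.002, -0.125]
force: [0.7, 0.4, -4.8]
grip_width: 0.0298
```

Request:
{"op": "jog_arm", "data": {"moves": [[[1,25,0],[0,0,0],25],[[2,50,0],[0,0,0],25],[[3,75,0],[0,0,0],25],[[4,100,0],[0,0,0],25],[[5,125,0],[0,0,0],25]]}}

```text
time_s: 6.2
ee_pos: [0.521, 0.2286, 0.2305]
eef_rot: [3.141, 0.002, -0.125]
force: [-0.0, -0.5, -4.7]
grip_width: 0.0298
```

Request:
{"op": "jog_arm", "data": {"moves": [[[2,25,0],[0,0,0],25],[[3,50,0],[0,0,0],25],[[4,73,0],[0,0,0],25],[[5,90,0],[0,0,0],25],[[5,98,0],[0,0,0],25]]}}

```text
time_s: 6.62
ee_pos: [0.5259, 0.3271, 0.2301]
eef_rot: [3.14, 0.002, -0.123]
force: [-0.1, -1.5, -5.0]
grip_width: 0.03
```

```bash
python3 -c "
from h import *
pose(4); s=Cam('scene'); s.crop(180,180,200,200,3,'g3_s.png')"
```

```text
tcp [0.5261 0.3263 0.2305] sd [0.0002 0.001  0.0004] rot [ 3.14e+00  1.00e-03 -1.24e-01] F [-0.1 -0.1 -4.5] w 0.0301 t 6.77
```

View pics/g3_s.png

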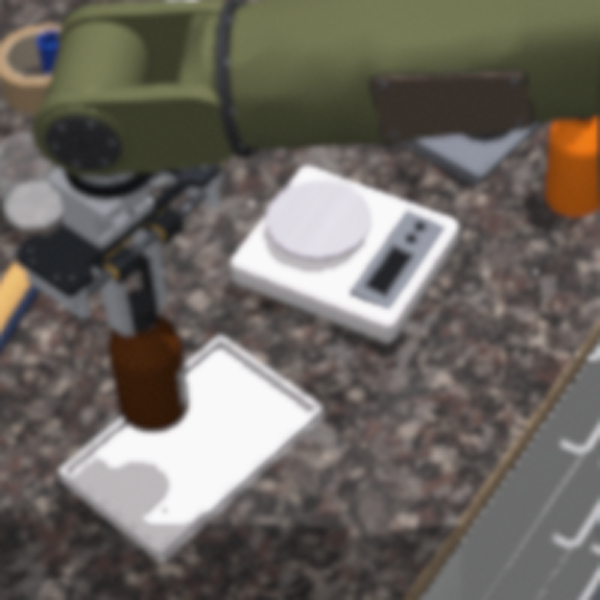

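Request:
{"op": "jog_arm", "data": {"moves": [[[0,7,-8],[0,0,0],25],[[0,7,-26],[0,0,0],25],[[0,7,-48],[0,0,0],25],[[0,7,-68],[0,0,0],25],[[0,7,-80],[0,0,0],25]]}}

```text
time_s: 7.28
ee_pos: [0.5263, 0.3313, 0.1495]
eef_rot: [3.14, 0.002, -0.126]
force: [-0.1, 0.7, -4.9]
grip_width: 0.0299
```

Request:
{"op": "jog_arm", "data": {"moves": [[[0,0,-8],[0,0,0],25],[[0,0,-14],[0,0,0],25],[[0,0,-18],[0,0,0],25],[[0,0,-18],[0,0,0],25],[[0,0,-18],[0,0,0],25]]}}

```text
time_s: 7.7
ee_pos: [0.5272, 0.3322, 0.1349]
eef_rot: [-3.141, -0.001, -0.125]
force: [0.1, -0.4, -4.3]
grip_width: 0.0299
```

```bash
python3 -c "
from h import *
pose(4)"
```

```text
tcp [0.5273 0.3322 0.1351] sd [0.     0.     0.0001] rot [-3.141e+00 -1.000e-03 -1.250e-01] F [ 0.1  0.6 -4.4] w 0.0296 t 7.85
```

Request:
{"op": "jog_arm", "data": {"moves": [[[0,0,-1.5],[0,0,0],25],[[0,0,-2.5],[0,0,0],25],[[0,0,-2.5],[0,0,0],25]]}}

```text
time_s: 8.15
ee_pos: [0.5269, 0.332, 0.1316]
eef_rot: [3.141, 0.0, -0.125]
force: [-0.7, 0.4, -4.6]
grip_width: 0.03
```

Request:
{"op": "jog_arm", "data": {"moves": [[[0,0,-0.8],[0,0,0],25],[[0,0,-0.8],[0,0,0],25]]}}

```text
time_s: 8.32
ee_pos: [0.5269, 0.332, 0.1308]
eef_rot: [3.142, 0.0, -0.125]
force: [-0.1, -0.3, -3.9]
grip_width: 0.0301
```

Request:
{"op": "jog_arm", "data": {"moves": [[[0,0,-0.8],[0,0,0],25],[[0,0,-0.8],[0,0,0],25]]}}

```text
time_s: 8.48
ee_pos: [0.5273, 0.332, 0.1308]
eef_rot: [-3.141, -0.001, -0.125]
force: [0.1, -0.5, 1.3]
grip_width: 0.0299
```

Request:
{"op": "jog_arm", "data": {"moves": [[[0,0,-0.8],[0,0,0],25],[[0,0,-0.8],[0,0,0],25]]}}

```text
time_s: 8.65
ee_pos: [0.5276, 0.3321, 0.1307]
eef_rot: [-3.141, -0.002, -0.125]
force: [-1.1, -2.8, 7.9]
grip_width: 0.0298
```

Contact. Back up slightly, release, rise.

Request:
{"op": "jog_arm", "data": {"moves": [[[0,0,0.8],[0,0,0],30],[[0,0,0.8],[0,0,0],36],[[0,0,0.8],[0,0,0],46],[[0,0,0.8],[0,0,0],56],[[0,0,0.8],[0,0,0],56]]}}

```text
time_s: 9.07
ee_pos: [0.5269, 0.3321, 0.1301]
eef_rot: [-3.141, 0.0, -0.125]
force: [-0.1, -0.2, -0.0]
grip_width: 0.0529
```

Request:
{"op": "jog_arm", "data": {"moves": [[[0,0,10],[0,0,0],56],[[0,0,35],[0,0,0],56],[[0,0,65],[0,0,0],56],[[0,0,90],[0,0,0],56],[[0,0,90],[0,0,0],56]]}}

```text
time_s: 9.48
ee_pos: [0.5283, 0.3328, 0.2267]
eef_rot: [-3.137, -0.007, -0.125]
force: [-0.6, 0.2, 0.7]
grip_width: 0.0558
```

```bash
python3 -c "
from h import *
pose(3); s=Cam('scene'); s.crop(180,180,200,200,3,'g4_s.png')"
```

```text
tcp [0.5277 0.3325 0.2239] sd [0.0005 0.0003 0.0022] rot [-3.14e+00 -2.00e-03 -1.25e-01] F [ 0.6  0.4 -0.5] w 0.0558 t 9.58
```

View pics/g4_s.png

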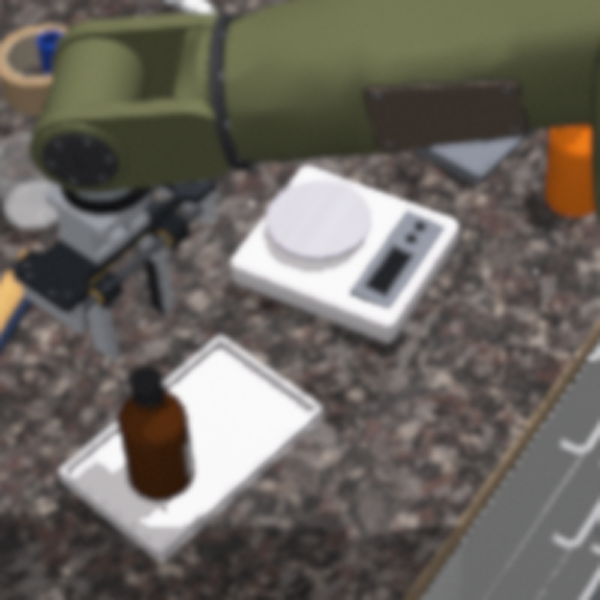

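```bash
python3 -c "
from h import *
t=Cam('top'); t.crop(350,180,160,120,5,'g4_t.png');cv2.imwrite('pics/g4_full.png',t.im)"
```

```text
(no output)
```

View pics/g4_t.png

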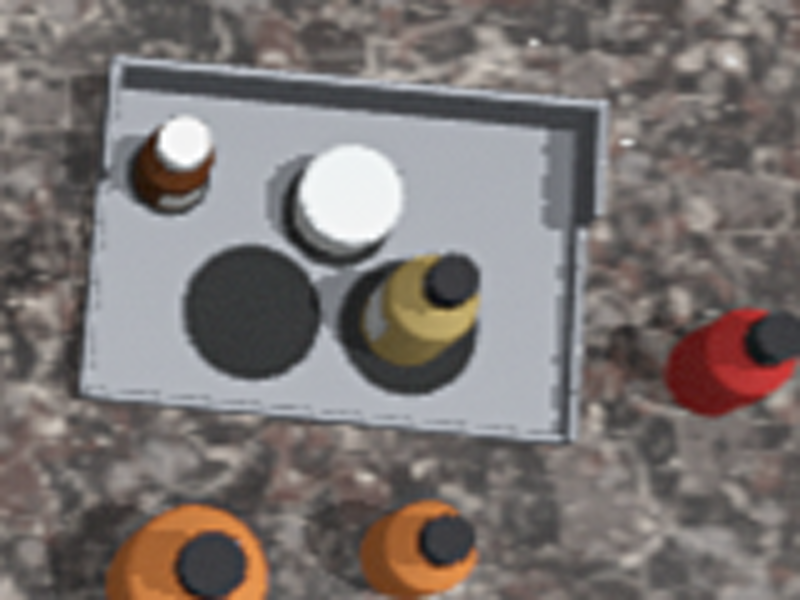

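Request:
{"op": "jog_arm", "data": {"moves": [[[-1,-15,0],[0,0,0],50],[[-3,-45,0],[0,0,0],50],[[-5,-80,0],[0,0,0],50],[[-7,-115,0],[0,0,0],50],[[-9,-150,0],[0,0,0],50]]}}

```text
time_s: 10.15
ee_pos: [0.5172, 0.1806, 0.2191]
eef_rot: [3.141, 0.002, -0.124]
force: [0.1, -0.5, -0.0]
grip_width: 0.0497
```

Request:
{"op": "jog_arm", "data": {"moves": [[[-2,-36,0],[0,0,0],50],[[-4,-72,0],[0,0,0],50],[[-6,-108,0],[0,0,0],50],[[-8,-144,0],[0,0,0],50],[[-9,-180,0],[0,0,0],50]]}}

```text
time_s: 10.57
ee_pos: [0.5081, 0.0004, 0.2194]
eef_rot: [3.142, 0.002, -0.125]
force: [0.5, 0.7, 0.2]
grip_width: 0.0495
```

Request:
{"op": "jog_arm", "data": {"moves": [[[-2,-36,0],[0,0,0],50],[[-4,-72,0],[0,0,0],50],[[-6,-108,0],[0,0,0],50],[[-8,-144,0],[0,0,0],50],[[-9,-180,0],[0,0,0],50]]}}

```text
time_s: 10.98
ee_pos: [0.4991, -0.1796, 0.2193]
eef_rot: [-3.141, 0.001, -0.125]
force: [1.3, -0.1, -0.0]
grip_width: 0.05
```

Request:
{"op": "jog_arm", "data": {"moves": [[[-1,-36,0],[0,0,0],50],[[-2,-72,0],[0,0,0],50],[[-3,-108,0],[0,0,0],50],[[-4,-132,-10],[0,0,0],50],[[-4,-144,-20],[0,0,0],50]]}}

```text
time_s: 11.4
ee_pos: [0.4951, -0.3246, 0.1988]
eef_rot: [-3.141, 0.001, -0.127]
force: [-0.2, -0.1, -0.5]
grip_width: 0.0499
```

```bash
python3 -c "
from h import *
pose(3)"
```

```text
tcp [ 0.4949 -0.3238  0.1974] sd [0.0002 0.001  0.0011] rot [-3.139  0.004 -0.127] F [ 0.6 -0.1  0. ] w 0.0502 t 11.5
```

Request:
{"op": "jog_arm", "data": {"moves": [[[1,2,-20],[0,0,0],50],[[1,2,-45],[0,0,0],50],[[1,2,-70],[0,0,0],50],[[1,2,-80],[0,0,0],50],[[1,2,-80],[0,0,0],50]]}}

```text
time_s: 11.97
ee_pos: [0.4966, -0.318, 0.1184]
eef_rot: [-3.14, 0.003, -0.124]
force: [0.4, -0.2, 0.3]
grip_width: 0.0501
```

```bash
python3 -c "
from h import *
pose(3); s=Cam('scene'); s.crop(280,100,150,150,4,'g5_s.png')"
```

```text
tcp [ 0.4971 -0.3188  0.1201] sd [0.0004 0.0006 0.0013] rot [ 3.141e+00 -1.000e-03 -1.240e-01] F [ 0.2 -0.1 -0.1] w 0.0497 t 12.07
```

View pics/g5_s.png

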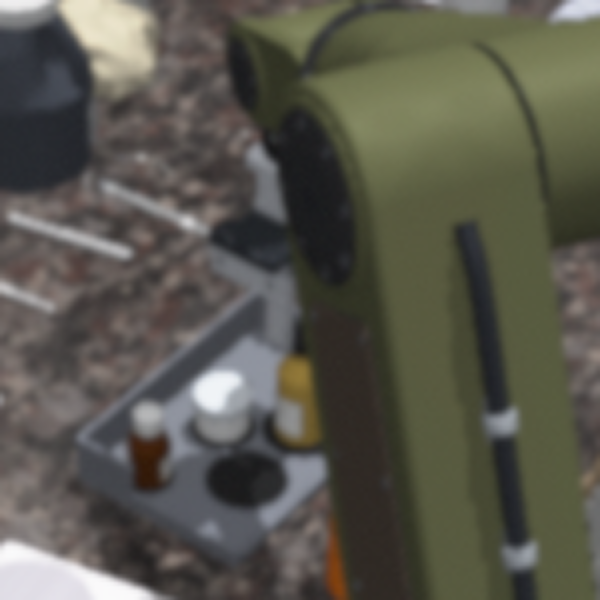

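Request:
{"op": "jog_arm", "data": {"moves": [[[-1,-3,-8],[0,0,0],50],[[-1,-3,-16],[0,0,0],50],[[-1,-3,-22],[0,0,0],50],[[-1,-3,-22],[0,0,0],50],[[-1,-3,-22],[0,0,0],38]]}}

```text
time_s: 12.58
ee_pos: [0.4957, -0.3229, 0.0976]
eef_rot: [-3.141, 0.001, -0.125]
force: [-0.3, 0.1, -0.4]
grip_width: 0.0463
```

```bash
python3 -c "
from h import *
pose(3)"
```

```text
tcp [ 0.4959 -0.323   0.098 ] sd [0.0001 0.0001 0.0003] rot [ 3.142 -0.    -0.125] F [ 0.4 -0.   0.6] w 0.0395 t 12.68
```

Request:
{"op": "jog_arm", "data": {"moves": [[[0,0,0],[0,0,0],32],[[0,0,0],[0,0,0],28],[[0,0,0],[0,0,0],24],[[0,0,0],[0,0,0],18],[[0,0,0],[0,0,0],18]], "squeeze": 25}}

```text
time_s: 13.15
ee_pos: [0.496, -0.3231, 0.0983]
eef_rot: [3.141, -0.0, -0.125]
force: [-0.4, 0.5, 1.0]
grip_width: 0.0229
```

Request:
{"op": "jog_arm", "data": {"moves": [[[0,0,0],[0,0,0],18],[[0,0,2],[0,0,0],18],[[0,0,10],[0,0,0],18],[[0,0,20],[0,0,0],18],[[0,0,20],[0,0,0],18]]}}

```text
time_s: 13.57
ee_pos: [0.4967, -0.3235, 0.1207]
eef_rot: [3.14, -0.003, -0.125]
force: [0.1, 0.6, -1.2]
grip_width: 0.0232
```

```bash
python3 -c "
from h import *
pose(3); s=Cam('scene'); s.crop(280,100,150,150,4,'g6_s.png')"
```

```text
tcp [ 0.4965 -0.3233  0.1198] sd [0.0002 0.0002 0.0008] rot [ 3.141e+00 -1.000e-03 -1.250e-01] F [ 0.2  0.2 -2.2] w 0.0229 t 13.67
```

View pics/g6_s.png

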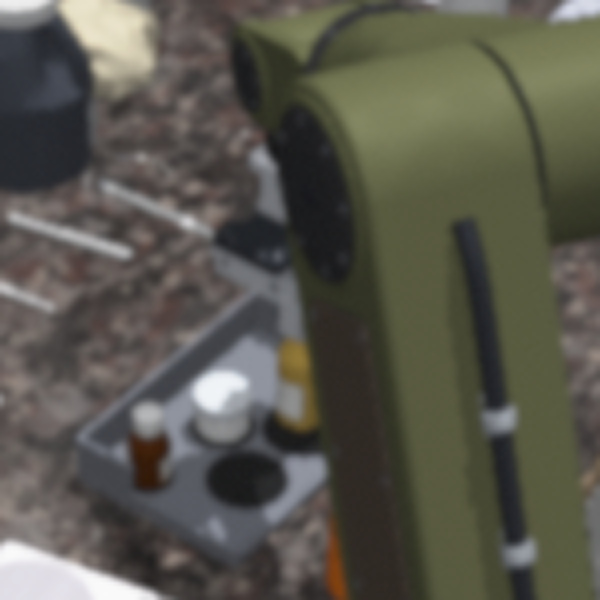

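Request:
{"op": "jog_arm", "data": {"moves": [[[0,0,14],[0,0,0],18],[[0,0,38],[0,0,0],18],[[0,0,62],[0,0,0],18],[[0,0,82],[0,0,0],18],[[0,0,90],[0,0,0],18]]}}

```text
time_s: 14.18
ee_pos: [0.4965, -0.3234, 0.2108]
eef_rot: [3.14, -0.003, -0.125]
force: [0.7, -0.1, -0.9]
grip_width: 0.023
```

Request:
{"op": "jog_arm", "data": {"moves": [[[0,8,0],[0,0,0],18],[[1,24,0],[0,0,0],18],[[2,49,0],[0,0,0],18],[[3,77,0],[0,0,0],18],[[3,105,0],[0,0,0],18]]}}

```text
time_s: 14.6
ee_pos: [0.4982, -0.2154, 0.2061]
eef_rot: [-3.14, 0.003, -0.125]
force: [0.4, 0.1, -1.5]
grip_width: 0.0236
```

Request:
{"op": "jog_arm", "data": {"moves": [[[1,28,0],[0,0,0],18],[[2,56,0],[0,0,0],18],[[3,84,0],[0,0,0],18],[[4,112,0],[0,0,0],18],[[4,140,0],[0,0,0],18]]}}

```text
time_s: 15.02
ee_pos: [0.5018, -0.0753, 0.2063]
eef_rot: [-3.141, 0.003, -0.124]
force: [0.6, -0.5, -1.4]
grip_width: 0.0228
```

Request:
{"op": "jog_arm", "data": {"moves": [[[1,28,0],[0,0,0],18],[[2,56,0],[0,0,0],18],[[3,84,0],[0,0,0],18],[[4,112,0],[0,0,0],18],[[4,140,0],[0,0,0],18]]}}

```text
time_s: 15.43
ee_pos: [0.5055, 0.0644, 0.2064]
eef_rot: [3.141, 0.003, -0.124]
force: [-0.0, -0.5, -1.6]
grip_width: 0.0231
```

Request:
{"op": "jog_arm", "data": {"moves": [[[1,28,0],[0,0,0],18],[[2,56,0],[0,0,0],18],[[3,84,0],[0,0,0],18],[[4,108,0],[0,0,0],18],[[4,120,0],[0,0,0],18]]}}

```text
time_s: 15.85
ee_pos: [0.5093, 0.1851, 0.2063]
eef_rot: [3.141, 0.003, -0.123]
force: [0.9, -0.0, -0.9]
grip_width: 0.0228
```

Request:
{"op": "jog_arm", "data": {"moves": [[[0,25,0],[0,0,0],18],[[0,46,0],[0,0,0],18],[[0,58,0],[0,0,0],18],[[0,58,0],[0,0,0],18],[[0,58,0],[0,0,0],18]]}}

```text
time_s: 16.27
ee_pos: [0.5104, 0.2399, 0.2074]
eef_rot: [3.141, 0.001, -0.124]
force: [0.8, 0.2, -1.4]
grip_width: 0.023
```

```bash
python3 -c "
from h import *
pose(3); s=Cam('scene'); s.crop(180,180,200,200,3,'g7_s.png')"
```

```text
tcp [0.5106 0.2394 0.2076] sd [0.0002 0.0003 0.0002] rot [ 3.141  0.    -0.126] F [-1.2  0.7 -1.8] w 0.0229 t 16.37
```

View pics/g7_s.png

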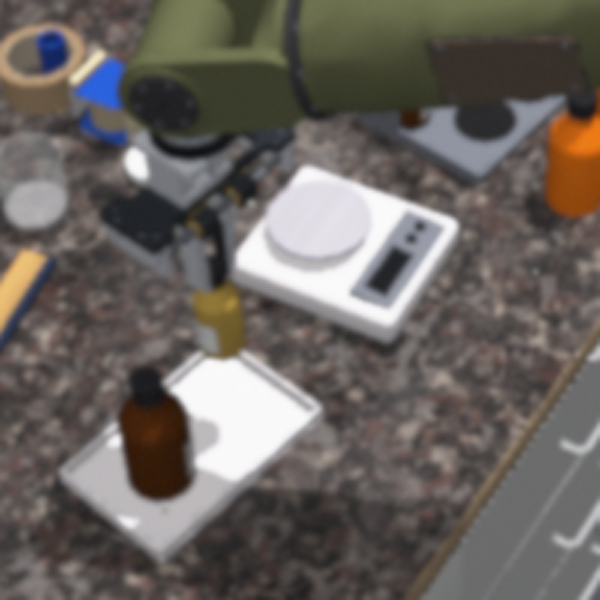

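Request:
{"op": "jog_arm", "data": {"moves": [[[0,0,-14],[0,0,0],18],[[0,0,-38],[0,0,0],18],[[0,0,-62],[0,0,0],18],[[0,0,-84],[0,0,0],18],[[0,0,-94],[0,0,0],18]]}}

```text
time_s: 16.88
ee_pos: [0.5101, 0.2389, 0.1115]
eef_rot: [3.14, 0.003, -0.126]
force: [0.5, -0.2, -2.4]
grip_width: 0.0232
```

Request:
{"op": "jog_arm", "data": {"moves": [[[0,0,-7],[0,0,0],18],[[0,0,-12],[0,0,0],18],[[0,0,-12],[0,0,0],18],[[0,0,-12],[0,0,0],18]]}}

```text
time_s: 17.22
ee_pos: [0.5114, 0.2401, 0.103]
eef_rot: [-3.141, -0.001, -0.125]
force: [0.1, 0.5, -1.1]
grip_width: 0.0231
```

Request:
{"op": "jog_arm", "data": {"moves": [[[0,0,-0.8],[0,0,0],18],[[0,0,-0.8],[0,0,0],18]]}}

```text
time_s: 17.38
ee_pos: [0.5113, 0.2401, 0.1021]
eef_rot: [-3.141, -0.001, -0.125]
force: [0.1, 0.4, -1.9]
grip_width: 0.0232
```

Request:
{"op": "jog_arm", "data": {"moves": [[[0,0,-0.8],[0,0,0],18],[[0,0,-0.8],[0,0,0],18]]}}

```text
time_s: 17.55
ee_pos: [0.511, 0.24, 0.1007]
eef_rot: [-3.141, -0.0, -0.125]
force: [-0.0, 0.2, -1.0]
grip_width: 0.0232
```

Request:
{"op": "jog_arm", "data": {"moves": [[[0,0,-1.6],[0,0,0],18],[[0,0,-1.6],[0,0,0],18]]}}

```text
time_s: 17.72
ee_pos: [0.5109, 0.24, 0.0988]
eef_rot: [3.141, 0.0, -0.125]
force: [0.3, 0.4, -1.8]
grip_width: 0.023
```

Request:
{"op": "jog_arm", "data": {"moves": [[[0,0,-0.8],[0,0,0],18],[[0,0,-0.8],[0,0,0],18]]}}

```text
time_s: 17.88
ee_pos: [0.5109, 0.24, 0.098]
eef_rot: [3.141, 0.0, -0.125]
force: [-0.9, -0.4, -1.1]
grip_width: 0.0234
```

Request:
{"op": "jog_arm", "data": {"moves": [[[0,0,-0.8],[0,0,0],18],[[0,0,-0.8],[0,0,0],18]]}}

```text
time_s: 18.05
ee_pos: [0.5109, 0.24, 0.0972]
eef_rot: [3.142, 0.0, -0.125]
force: [0.3, 0.1, -1.9]
grip_width: 0.0232
```

Request:
{"op": "jog_arm", "data": {"moves": [[[0,0,-0.8],[0,0,0],18],[[0,0,-0.8],[0,0,0],18]]}}

```text
time_s: 18.22
ee_pos: [0.5109, 0.24, 0.0964]
eef_rot: [3.141, 0.0, -0.125]
force: [0.2, -1.0, -1.0]
grip_width: 0.0231
```

Request:
{"op": "jog_arm", "data": {"moves": [[[0,0,-0.5],[0,0,0],18],[[0,0,-0.5],[0,0,0],18]]}}

```text
time_s: 18.38
ee_pos: [0.5111, 0.2401, 0.0963]
eef_rot: [-3.141, -0.0, -0.125]
force: [-0.3, -0.5, 0.7]
grip_width: 0.0232
```

Contact. Release and rise.

Request:
{"op": "jog_arm", "data": {"moves": [[[0,0,0],[0,0,0],24],[[0,0,0],[0,0,0],30],[[0,0,0],[0,0,0],38],[[0,0,0],[0,0,0],44],[[0,0,0],[0,0,0],44]]}}

```text
time_s: 18.8
ee_pos: [0.5109, 0.24, 0.096]
eef_rot: [-3.142, 0.0, -0.125]
force: [-0.2, -0.3, -0.7]
grip_width: 0.0434
```

Request:
{"op": "jog_arm", "data": {"moves": [[[0,0,10],[0,0,0],44],[[0,0,35],[0,0,0],44],[[0,0,65],[0,0,0],44],[[0,0,90],[0,0,0],44],[[0,0,90],[0,0,0],44]]}}

```text
time_s: 19.22
ee_pos: [0.5126, 0.2407, 0.1921]
eef_rot: [-3.138, -0.007, -0.125]
force: [-0.2, 0.5, 0.8]
grip_width: 0.0442
```

```bash
python3 -c "
from h import *
pose(3); s=Cam('scene'); s.crop(180,180,200,200,3,'g8_s.png')
t=Cam('top'); t.crop(130,180,160,120,4,'g8_t.png')"
```

```text
tcp [0.5119 0.2404 0.1896] sd [0.0006 0.0002 0.002 ] rot [-3.141e+00 -2.000e-03 -1.250e-01] F [0.1 0.7 0. ] w 0.0442 t 19.32
```

View pics/g8_s.png

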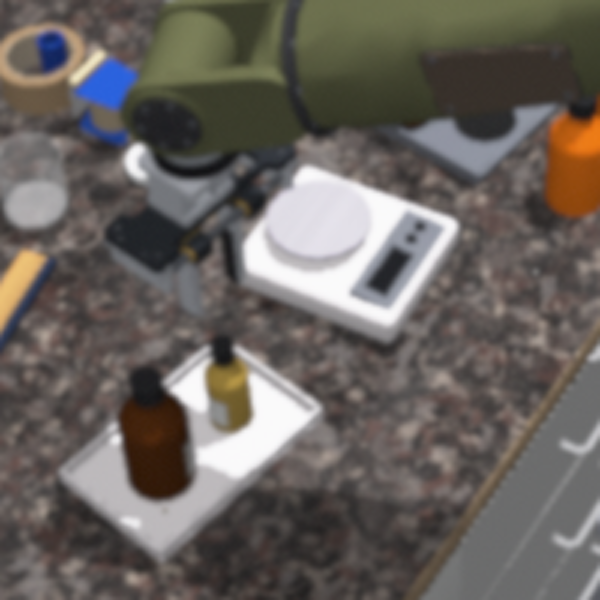

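View pics/g8_t.png

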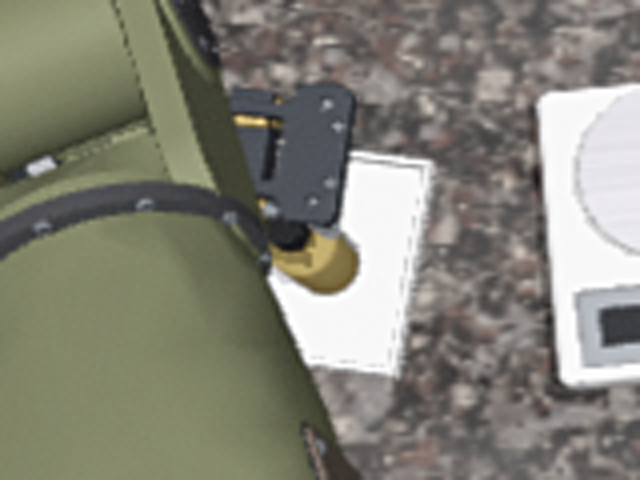

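Request:
{"op": "jog_arm", "data": {"moves": [[[1,-15,0],[0,0,0],70],[[4,-45,0],[0,0,0],70],[[7,-80,0],[0,0,0],70],[[10,-115,0],[0,0,0],70],[[13,-150,0],[0,0,0],70]]}}

```text
time_s: 19.88
ee_pos: [0.5234, 0.0886, 0.1851]
eef_rot: [3.141, 0.002, -0.124]
force: [0.0, -0.7, 0.6]
grip_width: 0.0694
```

Request:
{"op": "jog_arm", "data": {"moves": [[[3,-36,0],[0,0,0],70],[[6,-72,0],[0,0,0],70],[[9,-108,0],[0,0,0],70],[[12,-144,0],[0,0,0],70],[[15,-180,0],[0,0,0],70]]}}

```text
time_s: 20.3
ee_pos: [0.5384, -0.0917, 0.1852]
eef_rot: [-3.141, 0.002, -0.125]
force: [1.3, -0.7, 1.0]
grip_width: 0.0701
```

Request:
{"op": "jog_arm", "data": {"moves": [[[3,-36,0],[0,0,0],70],[[6,-72,0],[0,0,0],70],[[9,-108,0],[0,0,0],70],[[12,-144,0],[0,0,0],70],[[15,-170,0],[0,0,0],70]]}}

```text
time_s: 20.72
ee_pos: [0.5533, -0.2627, 0.1848]
eef_rot: [-3.141, 0.002, -0.126]
force: [0.5, 0.5, 0.1]
grip_width: 0.0697
```

Request:
{"op": "jog_arm", "data": {"moves": [[[0,-20,0],[0,0,0],70],[[0,-31,-15],[0,0,0],70],[[0,-31,-40],[0,0,0],70],[[0,-31,-65],[0,0,0],70],[[0,-31,-80],[0,0,0],70]]}}

```text
time_s: 21.13
ee_pos: [0.5525, -0.2898, 0.1014]
eef_rot: [-3.139, 0.005, -0.125]
force: [-0.0, 0.2, -0.3]
grip_width: 0.0702
```

```bash
python3 -c "
from h import *
pose(4)
s=Cam('scene'); s.crop(280,100,150,150,4,'g9_s.png')"
```

```text
tcp [ 0.5524 -0.2896  0.1015] sd [0.0005 0.0003 0.0017] rot [-3.14e+00  3.00e-03 -1.25e-01] F [-0.4 -0.3  0.4] w 0.07 t 21.28
```

View pics/g9_s.png

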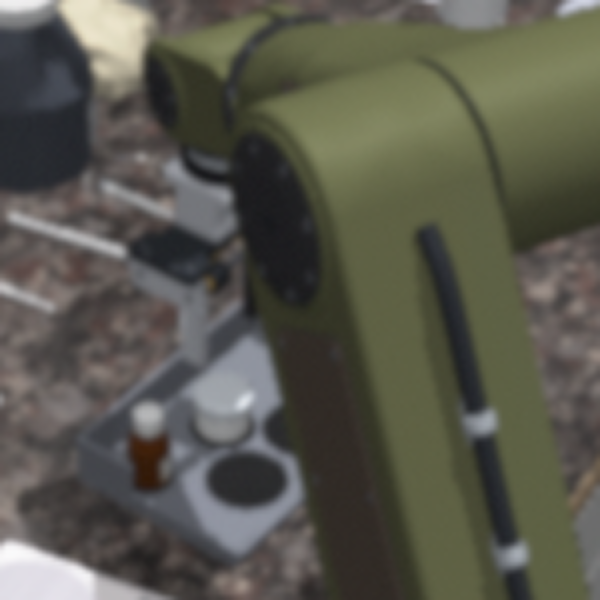

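Request:
{"op": "jog_arm", "data": {"moves": [[[1.5,-1,-10],[0,0,0],70],[[1.5,-1,-30],[0,0,0],70],[[1.5,-1,-50],[0,0,0],70],[[1.5,-1,-60],[0,0,0],70],[[1.5,-1,-60],[0,0,0],70]]}}

```text
time_s: 21.8
ee_pos: [0.5546, -0.2914, 0.0439]
eef_rot: [-3.14, 0.003, -0.125]
force: [-0.4, 0.3, -0.4]
grip_width: 0.0698
```

```bash
python3 -c "
from h import *
pose(4)
s=Cam('scene'); s.crop(280,100,150,150,4,'g10_s.png')"
```

```text
tcp [ 0.5555 -0.2919  0.0459] sd [0.0005 0.0003 0.0013] rot [ 3.141e+00 -2.000e-03 -1.250e-01] F [0.3 0.5 0.8] w 0.0697 t 21.95
```

View pics/g10_s.png

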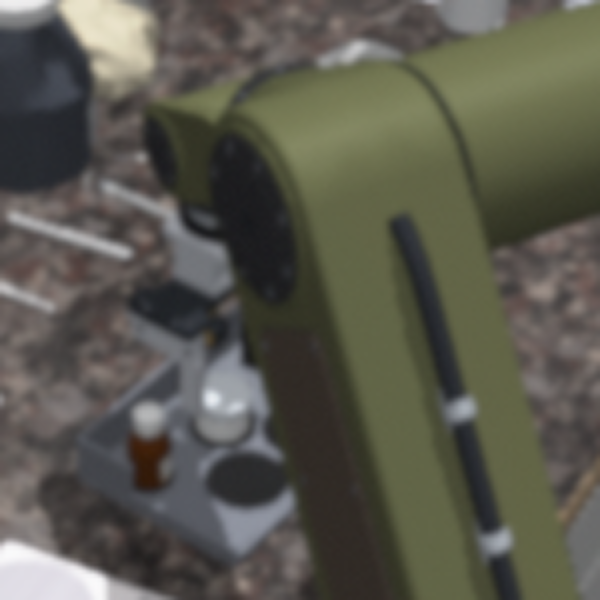

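Request:
{"op": "jog_arm", "data": {"moves": [[[-1,1,-10],[0,0,0],70],[[-1,1,-20],[0,0,0],70],[[-1,1,-25],[0,0,0],70],[[-1,1,-25],[0,0,0],70],[[-1,1,-25],[0,0,0],62]]}}

```text
time_s: 22.47
ee_pos: [0.5543, -0.2909, 0.0205]
eef_rot: [-3.141, 0.001, -0.125]
force: [-0.5, -0.4, 0.2]
grip_width: 0.0663
```

```bash
python3 -c "
from h import *
pose(2)"
```

```text
tcp [ 0.5544 -0.2909  0.0207] sd [0.0001 0.0001 0.0002] rot [-3.142  0.    -0.125] F [-0.7 -0.1 -0.4] w 0.0635 t 22.52
```

Request:
{"op": "jog_arm", "data": {"moves": [[[0,0,0],[0,0,0],58],[[0,0,0],[0,0,0],54],[[0,0,0],[0,0,0],50],[[0,0,0],[0,0,0],45],[[0,0,0],[0,0,0],45]], "squeeze": 20}}

```text
time_s: 22.98
ee_pos: [0.5546, -0.2912, 0.0214]
eef_rot: [3.141, -0.001, -0.125]
force: [0.0, -0.1, 1.3]
grip_width: 0.0496
```

```bash
python3 -c "
from h import *
pose(2)"
```

```text
tcp [ 0.5546 -0.2912  0.0214] sd [0. 0. 0.] rot [ 3.141 -0.    -0.125] F [-0.4 -0.3  3.4] w 0.0494 t 23.03
```

Request:
{"op": "jog_arm", "data": {"moves": [[[0,0,0],[0,0,0],45],[[0,0,2],[0,0,0],45],[[0,0,10],[0,0,0],45],[[0,0,20],[0,0,0],45],[[0,0,20],[0,0,0],45]]}}

```text
time_s: 23.5
ee_pos: [0.5554, -0.2914, 0.0436]
eef_rot: [3.14, -0.003, -0.125]
force: [-0.2, -0.8, -0.1]
grip_width: 0.0496
```

```bash
python3 -c "
from h import *
pose(2)
s=Cam('scene'); s.crop(280,100,150,150,4,'g11_s.png')"
```

```text
tcp [ 0.5552 -0.2914  0.0431] sd [0.0001 0.0001 0.0005] rot [ 3.141e+00 -2.000e-03 -1.250e-01] F [-1.3 -0.1 -2.1] w 0.0491 t 23.55
```

View pics/g11_s.png

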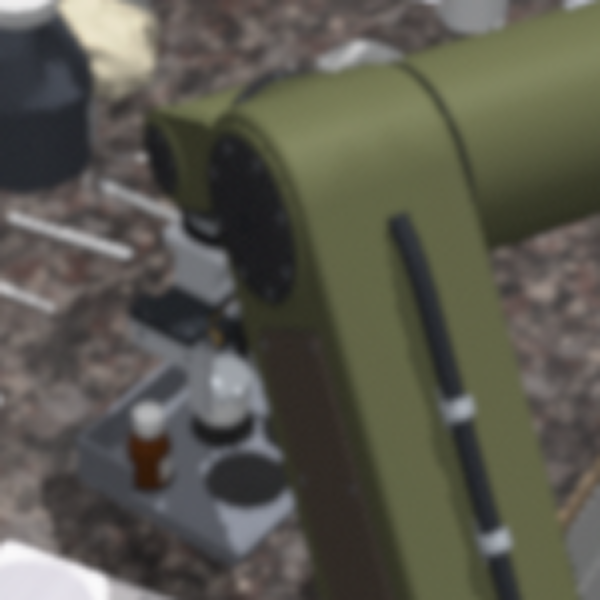

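Request:
{"op": "jog_arm", "data": {"moves": [[[0,0,14],[0,0,0],45],[[0,0,42],[0,0,0],45],[[0,0,75],[0,0,0],45],[[0,0,105],[0,0,0],45],[[0,0,120],[0,0,0],45]]}}

```text
time_s: 24.07
ee_pos: [0.5552, -0.2914, 0.1648]
eef_rot: [3.14, -0.004, -0.125]
force: [0.2, -0.2, -0.8]
grip_width: 0.0493
```

Request:
{"op": "jog_arm", "data": {"moves": [[[0,8,0],[0,0,0],45],[[-1,24,0],[0,0,0],45],[[-1,49,0],[0,0,0],45],[[-2,77,0],[0,0,0],45],[[-2,105,0],[0,0,0],45]]}}

```text
time_s: 24.48
ee_pos: [0.5514, -0.1842, 0.159]
eef_rot: [-3.141, 0.003, -0.126]
force: [0.7, 0.0, -0.9]
grip_width: 0.0492
```

Request:
{"op": "jog_arm", "data": {"moves": [[[0,28,0],[0,0,0],45],[[-1,56,0],[0,0,0],45],[[-1,84,0],[0,0,0],45],[[-2,112,0],[0,0,0],45],[[-2,140,0],[0,0,0],45]]}}

```text
time_s: 24.9
ee_pos: [0.5493, -0.044, 0.1592]
eef_rot: [-3.141, 0.003, -0.125]
force: [0.8, 0.5, -1.6]
grip_width: 0.0488
```

Request:
{"op": "jog_arm", "data": {"moves": [[[0,25,0],[0,0,0],45],[[0,46,0],[0,0,0],45],[[0,60,0],[0,0,0],45],[[0,63,0],[0,0,0],45],[[0,63,0],[0,0,0],45]]}}

```text
time_s: 25.32
ee_pos: [0.5498, 0.0178, 0.1598]
eef_rot: [3.141, 0.002, -0.123]
force: [-0.2, -0.3, -1.5]
grip_width: 0.0494
```

```bash
python3 -c "
from h import *
pose(4)
s=Cam('scene'); s.crop(200,160,180,180,3.3,'g12_s.png')"
```

```text
tcp [0.55   0.0169 0.1601] sd [0.0002 0.0006 0.0003] rot [ 3.141e+00  1.000e-03 -1.260e-01] F [-0.4 -0.  -0.9] w 0.049 t 25.47
```

View pics/g12_s.png

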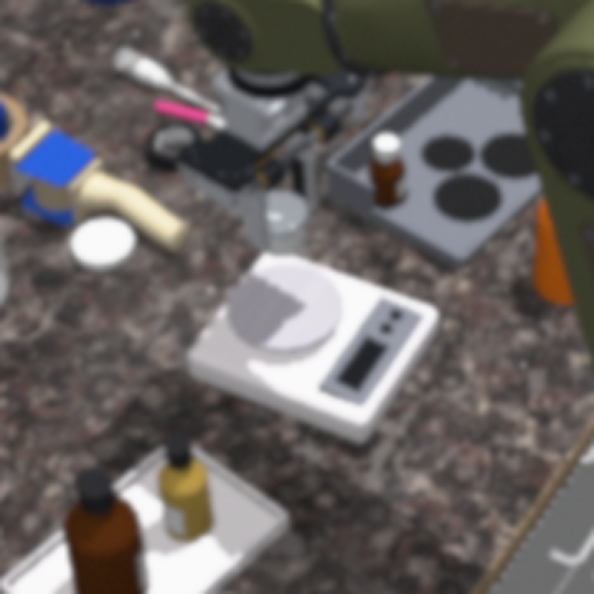

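Request:
{"op": "jog_arm", "data": {"moves": [[[1,0.5,-14],[0,0,0],45],[[1,0.5,-34],[0,0,0],45],[[1,0.5,-54],[0,0,0],45],[[1,0.5,-68],[0,0,0],45],[[1,0.5,-74],[0,0,0],45]]}}

```text
time_s: 25.98
ee_pos: [0.5506, 0.0169, 0.085]
eef_rot: [3.141, 0.003, -0.126]
force: [-0.7, -0.3, -1.1]
grip_width: 0.0491
```

Request:
{"op": "jog_arm", "data": {"moves": [[[0,0,-4],[0,0,0],45],[[0,0,-7],[0,0,0],45],[[0,0,-7],[0,0,0],45],[[0,0,-7],[0,0,0],45]]}}

```text
time_s: 26.32
ee_pos: [0.5518, 0.0174, 0.0808]
eef_rot: [-3.141, -0.001, -0.125]
force: [-0.2, -0.2, -1.4]
grip_width: 0.0492
```

Request:
{"op": "jog_arm", "data": {"moves": [[[0,0,-0.8],[0,0,0],45],[[0,0,-0.8],[0,0,0],45]]}}

```text
time_s: 26.48
ee_pos: [0.5517, 0.0175, 0.0797]
eef_rot: [-3.142, -0.001, -0.125]
force: [0.7, 0.0, -1.6]
grip_width: 0.0491
```

Request:
{"op": "jog_arm", "data": {"moves": [[[0,0,-1.5],[0,0,0],45],[[0,0,-2.5],[0,0,0],45],[[0,0,-2.5],[0,0,0],45]]}}

```text
time_s: 26.73
ee_pos: [0.5514, 0.0175, 0.0766]
eef_rot: [3.142, 0.0, -0.125]
force: [-0.1, 0.1, -2.2]
grip_width: 0.0494
```

Request:
{"op": "jog_arm", "data": {"moves": [[[0,0,-0.8],[0,0,0],45],[[0,0,-0.8],[0,0,0],45]]}}

```text
time_s: 26.9
ee_pos: [0.5514, 0.0175, 0.0759]
eef_rot: [3.142, 0.0, -0.125]
force: [0.5, -0.0, -1.5]
grip_width: 0.0495
```

Request:
{"op": "jog_arm", "data": {"moves": [[[0,0,-0.8],[0,0,0],45],[[0,0,-0.8],[0,0,0],45]]}}

```text
time_s: 27.07
ee_pos: [0.5516, 0.0175, 0.0754]
eef_rot: [-3.142, -0.0, -0.125]
force: [-0.0, -0.2, 0.4]
grip_width: 0.0495
```

Contact at the expected height. Release and rise.

Request:
{"op": "jog_arm", "data": {"moves": [[[0,0,0],[0,0,0],50],[[0,0,0],[0,0,0],56],[[0,0,0],[0,0,0],64],[[0,0,0],[0,0,0],72],[[0,0,0],[0,0,0],72]]}}

```text
time_s: 27.48
ee_pos: [0.5515, 0.0175, 0.0751]
eef_rot: [-3.142, 0.0, -0.125]
force: [-0.2, 0.0, -0.6]
grip_width: 0.0708
```

Request:
{"op": "jog_arm", "data": {"moves": [[[0,0,10],[0,0,0],72],[[0,0,35],[0,0,0],72],[[0,0,65],[0,0,0],72],[[0,0,95],[0,0,0],72],[[0,0,115],[0,0,0],60]]}}

```text
time_s: 27.9
ee_pos: [0.552, 0.0175, 0.1939]
eef_rot: [-3.141, -0.003, -0.125]
force: [0.0, -0.0, 0.9]
grip_width: 0.0679
```

```bash
python3 -c "
from h import *
pose(4)
s=Cam('scene'); s.crop(200,160,180,180,3.3,'g13_s.png')"
```

```text
tcp [0.5525 0.0175 0.1945] sd [0.0005 0.     0.0018] rot [-3.141e+00 -3.000e-03 -1.250e-01] F [-0.3 -1.1 -0.8] w 0.0607 t 28.05
```

View pics/g13_s.png

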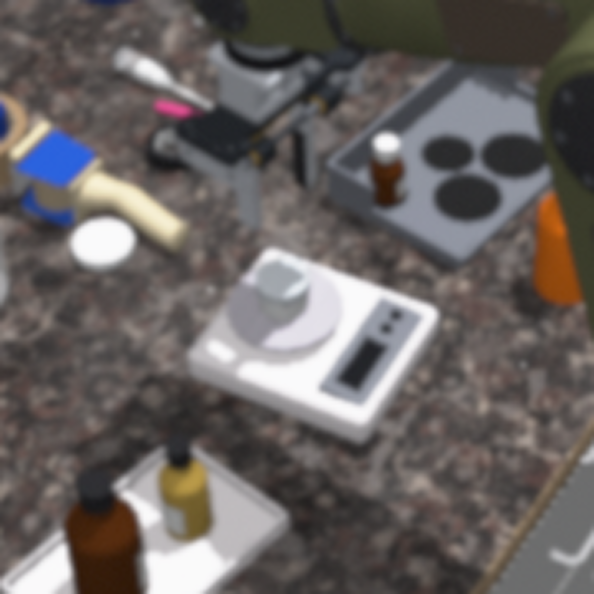

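Request:
{"op": "jog_arm", "data": {"moves": [[[-3,15,0],[0,0,0],50],[[-9,45,0],[0,0,0],50],[[-15,80,0],[0,0,0],50],[[-21,115,0],[0,0,0],50],[[-28,150,0],[0,0,0],50]]}}

```text
time_s: 28.57
ee_pos: [0.5225, 0.1688, 0.1889]
eef_rot: [3.141, 0.002, -0.126]
force: [0.6, -0.1, -0.6]
grip_width: 0.0499
```

Request:
{"op": "jog_arm", "data": {"moves": [[[-6,30,0],[0,0,0],50],[[-10,55,0],[0,0,0],50],[[-13,70,-5],[0,0,0],50],[[-13,72,-10],[0,0,0],50],[[-13,72,-10],[0,0,0],50]]}}

```text
time_s: 28.98
ee_pos: [0.5095, 0.2397, 0.178]
eef_rot: [3.14, 0.003, -0.124]
force: [-0.1, 0.5, -0.2]
grip_width: 0.0501
```

```bash
python3 -c "
from h import *
pose(4)
t=Cam('top'); t.crop(250,180,240,120,3.3,'g14_t.png')
s=Cam('scene'); s.crop(180,200,170,170,3.5,'g14_s.png')
print((t.px((.551,.0175,.1))-[250,180])*3.3)"
```

```text
tcp [0.5101 0.239  0.179 ] sd [0.0004 0.0005 0.0007] rot [ 3.141e+00  1.000e-03 -1.260e-01] F [ 0.6 -0.2  0.9] w 0.0502 t 29.13
[148.4043294 126.313026 ]
```

View pics/g14_t.png

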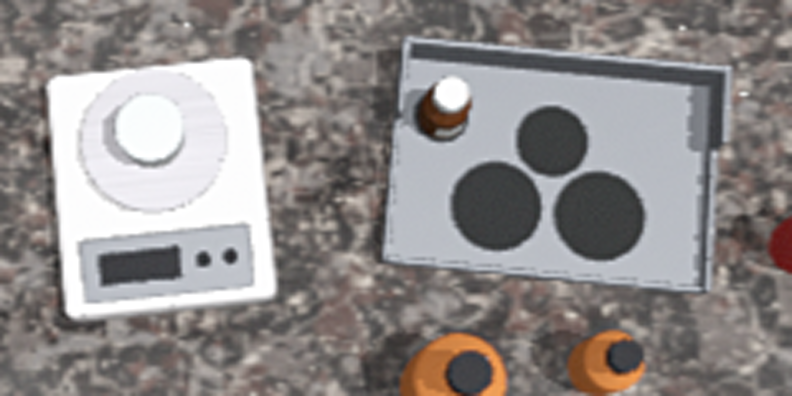

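View pics/g14_s.png

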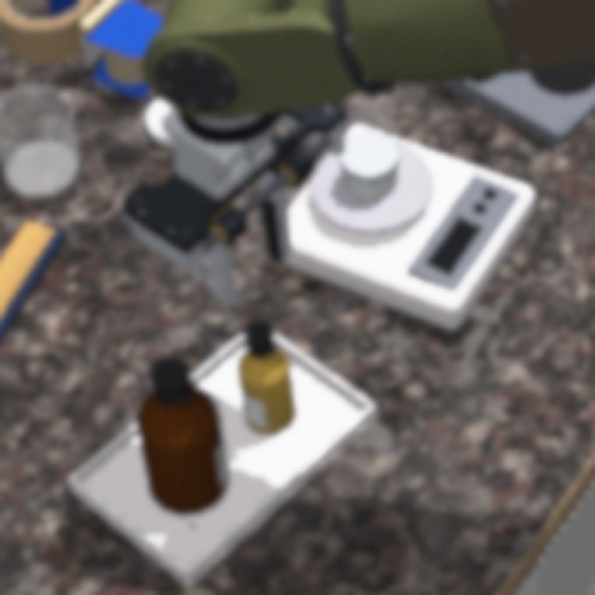

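Request:
{"op": "jog_arm", "data": {"moves": [[[0.5,0.5,-15],[0,0,0],50],[[0.5,0.5,-40],[0,0,0],50],[[0.5,0.5,-60],[0,0,0],50],[[0.5,0.5,-70],[0,0,0],50],[[0.5,0.5,-70],[0,0,0],50]]}}

```text
time_s: 29.7
ee_pos: [0.5102, 0.2393, 0.1083]
eef_rot: [3.14, 0.003, -0.126]
force: [-0.6, 0.3, -0.5]
grip_width: 0.0497
```

```bash
python3 -c "
from h import *
pose(4)
t=Cam('top')
for p in [(497,205),(600,216)]: print(t.at((p[0]+.5)/3.3+249.5,(p[1]+.5)/3.3+179.5,.006))"
```

```text
tcp [0.511  0.2398 0.1102] sd [0.0005 0.0003 0.0012] rot [-3.141e+00 -2.000e-03 -1.250e-01] F [-0.2  1.1  0.5] w 0.0499 t 29.85
[ 0.50430091 -0.24537096  0.006     ]
[ 0.49328503 -0.32452908  0.006     ]
```

Request:
{"op": "jog_arm", "data": {"moves": [[[0,0,-7],[0,0,0],50],[[0,0,-14],[0,0,0],50],[[0,0,-14],[0,0,0],44],[[0,0,-14],[0,0,0],36],[[0,0,-14],[0,0,0],30]]}}

```text
time_s: 30.37
ee_pos: [0.511, 0.2401, 0.0962]
eef_rot: [3.142, 0.0, -0.125]
force: [-0.5, -0.4, 0.5]
grip_width: 0.034
```

Request:
{"op": "jog_arm", "data": {"moves": [[[0,0,0],[0,0,0],26],[[0,0,0],[0,0,0],22],[[0,0,0],[0,0,0],18],[[0,0,0],[0,0,0],18],[[0,0,0],[0,0,0],18]], "squeeze": 25}}

```text
time_s: 30.78
ee_pos: [0.5111, 0.24, 0.0964]
eef_rot: [-3.141, -0.0, -0.125]
force: [-0.1, -0.3, 1.1]
grip_width: 0.0231
```

```bash
python3 -c "
from h import *
pose(3)"
```

```text
tcp [0.5111 0.24   0.0964] sd [0. 0. 0.] rot [-3.141 -0.    -0.125] F [-0.3  0.3  2.3] w 0.0232 t 30.88
```

Request:
{"op": "jog_arm", "data": {"moves": [[[0,0,2],[0,0,0],18],[[0,0,12],[0,0,0],18],[[0,0,35],[0,0,0],18],[[0,0,65],[0,0,0],18],[[0,0,85],[0,0,0],18]]}}

```text
time_s: 31.35
ee_pos: [0.5112, 0.2402, 0.1841]
eef_rot: [-3.141, -0.002, -0.125]
force: [-0.2, 0.7, -1.9]
grip_width: 0.023
```

Request:
{"op": "jog_arm", "data": {"moves": [[[0,0,20],[0,0,0],18],[[0,0,40],[0,0,0],18],[[0,0,50],[0,0,0],18],[[0,0,50],[0,0,0],18],[[0,0,50],[0,0,0],18]]}}

```text
time_s: 31.77
ee_pos: [0.5108, 0.24, 0.2308]
eef_rot: [3.142, 0.0, -0.125]
force: [-0.7, 0.1, -1.7]
grip_width: 0.0231
```

```bash
python3 -c "
from h import *
pose(3)
s=Cam('scene'); s.crop(180,180,190,190,3.2,'g15_s.png')"
```

```text
tcp [0.5106 0.2399 0.2302] sd [0.0001 0.0001 0.0005] rot [ 3.141e+00  2.000e-03 -1.250e-01] F [-0.6  0.1 -1.6] w 0.0231 t 31.87
```

View pics/g15_s.png

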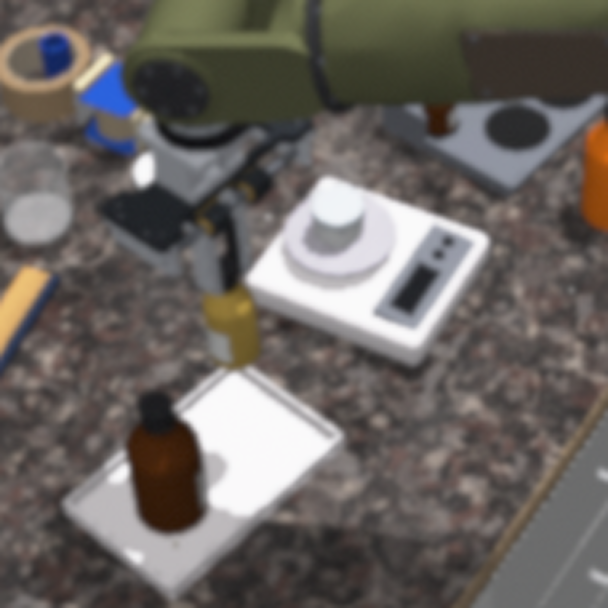

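Request:
{"op": "jog_arm", "data": {"moves": [[[0,-8,0],[0,0,0],18],[[-1,-24,0],[0,0,0],18],[[-2,-49,0],[0,0,0],18],[[-2,-77,0],[0,0,0],18],[[-3,-105,0],[0,0,0],18]]}}

```text
time_s: 32.38
ee_pos: [0.5076, 0.1336, 0.2307]
eef_rot: [3.141, 0.001, -0.124]
force: [0.8, -0.1, -1.3]
grip_width: 0.023
```

Request:
{"op": "jog_arm", "data": {"moves": [[[-1,-28,0],[0,0,0],18],[[-1,-56,0],[0,0,0],18],[[-2,-84,0],[0,0,0],18],[[-3,-112,0],[0,0,0],18],[[-4,-140,0],[0,0,0],18]]}}

```text
time_s: 32.8
ee_pos: [0.5034, -0.0067, 0.2309]
eef_rot: [3.142, 0.0, -0.125]
force: [0.9, 0.2, -0.6]
grip_width: 0.0234
```

Request:
{"op": "jog_arm", "data": {"moves": [[[-1,-28,0],[0,0,0],18],[[-1,-56,0],[0,0,0],18],[[-2,-84,0],[0,0,0],18],[[-3,-112,0],[0,0,0],18],[[-4,-140,0],[0,0,0],18]]}}

```text
time_s: 33.22
ee_pos: [0.4993, -0.1467, 0.2308]
eef_rot: [-3.142, 0.0, -0.125]
force: [0.9, -0.1, -1.9]
grip_width: 0.0231
```

Request:
{"op": "jog_arm", "data": {"moves": [[[-1,-28,0],[0,0,0],18],[[-1,-56,0],[0,0,0],18],[[-2,-84,0],[0,0,0],18],[[-3,-108,0],[0,0,0],18],[[-4,-120,0],[0,0,0],18]]}}

```text
time_s: 33.63
ee_pos: [0.4951, -0.2676, 0.2305]
eef_rot: [3.142, 0.001, -0.127]
force: [-0.9, 0.3, -1.4]
grip_width: 0.0234
```

Request:
{"op": "jog_arm", "data": {"moves": [[[0,-22,0],[0,0,0],18],[[0,-42,-5],[0,0,0],18],[[0,-55,-15],[0,0,0],18],[[0,-58,-30],[0,0,0],18],[[0,-58,-40],[0,0,0],18]]}}

```text
time_s: 34.05
ee_pos: [0.4953, -0.3232, 0.1889]
eef_rot: [-3.14, 0.002, -0.126]
force: [0.1, 0.5, -2.0]
grip_width: 0.023
```

```bash
python3 -c "
from h import *
pose(3)
s=Cam('scene'); s.crop(280,100,150,150,4,'g16_s.png')"
```

```text
tcp [ 0.4952 -0.3224  0.1883] sd [0.0002 0.0005 0.0008] rot [-3.139  0.004 -0.125] F [ 0.1  0.9 -2.3] w 0.0229 t 34.15
```

View pics/g16_s.png

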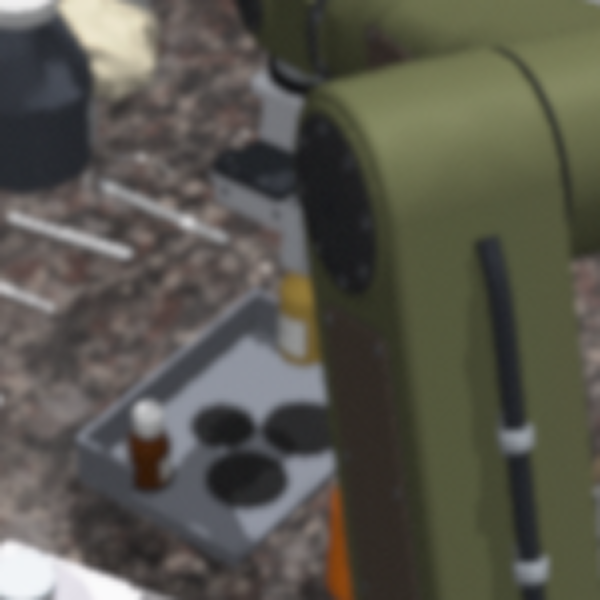

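Request:
{"op": "jog_arm", "data": {"moves": [[[0,0,-14],[0,0,0],18],[[0,0,-36],[0,0,0],18],[[0,0,-58],[0,0,0],18],[[0,0,-74],[0,0,0],18],[[0,0,-80],[0,0,0],18]]}}

```text
time_s: 34.67
ee_pos: [0.4957, -0.3221, 0.1097]
eef_rot: [-3.141, 0.002, -0.124]
force: [0.3, 0.5, -1.7]
grip_width: 0.0232
```

Request:
{"op": "jog_arm", "data": {"moves": [[[0,0,-4],[0,0,0],18],[[0,0,-8],[0,0,0],18],[[0,0,-8],[0,0,0],18],[[0,0,-8],[0,0,0],18],[[0,0,-8],[0,0,0],18]]}}

```text
time_s: 35.08
ee_pos: [0.4963, -0.3232, 0.1041]
eef_rot: [3.141, -0.001, -0.125]
force: [-1.8, 0.7, -0.9]
grip_width: 0.023
```

Request:
{"op": "jog_arm", "data": {"moves": [[[0,0,-1.5],[0,0,0],18],[[0,0,-3],[0,0,0],18],[[0,0,-4],[0,0,0],18],[[0,0,-4],[0,0,0],18]]}}

```text
time_s: 35.42
ee_pos: [0.4959, -0.3229, 0.0989]
eef_rot: [-3.141, 0.0, -0.125]
force: [-0.2, 0.1, -2.1]
grip_width: 0.0231
```

Request:
{"op": "jog_arm", "data": {"moves": [[[0,0,-0.8],[0,0,0],18],[[0,0,-1.6],[0,0,0],18],[[0,0,-1.6],[0,0,0],18]]}}

```text
time_s: 35.67
ee_pos: [0.4963, -0.3232, 0.0983]
eef_rot: [3.141, -0.001, -0.125]
force: [-1.4, 0.2, 4.7]
grip_width: 0.0231
```

Request:
{"op": "jog_arm", "data": {"moves": [[[0,0,-0.6],[0,0,0],18],[[0,0,-0.6],[0,0,0],18],[[0,0,-0.6],[0,0,0],18]]}}

```text
time_s: 35.92
ee_pos: [0.4965, -0.3233, 0.0983]
eef_rot: [3.141, -0.002, -0.125]
force: [-2.4, 1.8, 8.9]
grip_width: 0.0232
```

Seated. Back off the press, release and rise.

Request:
{"op": "jog_arm", "data": {"moves": [[[0,0,1],[0,0,0],18],[[0,0,1],[0,0,0],24],[[0,0,1],[0,0,0],32],[[0,0,1],[0,0,0],40],[[0,0,1],[0,0,0],46]]}}

```text
time_s: 36.33
ee_pos: [0.4959, -0.3229, 0.0978]
eef_rot: [-3.141, 0.0, -0.125]
force: [0.1, 0.0, -0.0]
grip_width: 0.0406
```

Request:
{"op": "jog_arm", "data": {"moves": [[[0,0,1],[0,0,0],46],[[0,0,15],[0,0,0],46],[[0,0,45],[0,0,0],46],[[0,0,80],[0,0,0],46],[[0,0,115],[0,0,0],46]]}}

```text
time_s: 36.75
ee_pos: [0.4956, -0.3227, 0.2141]
eef_rot: [-3.141, 0.001, -0.125]
force: [0.2, 0.4, 0.3]
grip_width: 0.0464
```

Request:
{"op": "jog_arm", "data": {"moves": [[[2,30,0],[0,0,0],60],[[4,65,0],[0,0,0],60],[[6,100,0],[0,0,0],60],[[8,135,0],[0,0,0],60],[[10,170,0],[0,0,0],60]]}}

```text
time_s: 37.17
ee_pos: [0.5057, -0.1514, 0.2131]
eef_rot: [-3.142, -0.0, -0.125]
force: [1.1, 0.9, 0.2]
grip_width: 0.0598
```

Request:
{"op": "jog_arm", "data": {"moves": [[[2,36,0],[0,0,0],60],[[4,72,0],[0,0,0],60],[[6,108,0],[0,0,0],60],[[8,144,0],[0,0,0],60],[[10,180,0],[0,0,0],60]]}}

```text
time_s: 37.58
ee_pos: [0.5157, 0.0288, 0.2132]
eef_rot: [-3.142, -0.0, -0.125]
force: [0.7, -0.2, 0.3]
grip_width: 0.0602
```

Request:
{"op": "jog_arm", "data": {"moves": [[[2,36,0],[0,0,0],60],[[4,72,0],[0,0,0],60],[[6,108,0],[0,0,0],60],[[8,144,0],[0,0,0],60],[[8,180,0],[0,0,0],60]]}}

```text
time_s: 38.0
ee_pos: [0.5238, 0.2089, 0.2131]
eef_rot: [-3.141, -0.0, -0.125]
force: [0.6, -0.9, -0.6]
grip_width: 0.06
```

Request:
{"op": "jog_arm", "data": {"moves": [[[1,36,0],[0,0,0],60],[[2,72,0],[0,0,0],60],[[2,105,0],[0,0,0],60],[[2,123,0],[0,0,0],60],[[2,123,0],[0,0,0],60]]}}

```text
time_s: 38.42
ee_pos: [0.5252, 0.3332, 0.2124]
eef_rot: [-3.142, 0.001, -0.122]
force: [0.6, 0.1, 0.3]
grip_width: 0.06
```

```bash
python3 -c "
from h import *
pose(3)
t=Cam('top'); t.crop(350,180,160,120,5,'g17_t.png')
s=Cam('scene'); s.crop(180,140,230,200,3,'g17_s.png')"
```

```text
tcp [0.5255 0.3315 0.2124] sd [0.0002 0.0013 0.0001] rot [ 3.141  0.    -0.124] F [ 1.1 -0.8  0.9] w 0.06 t 38.52
```

View pics/g17_t.png

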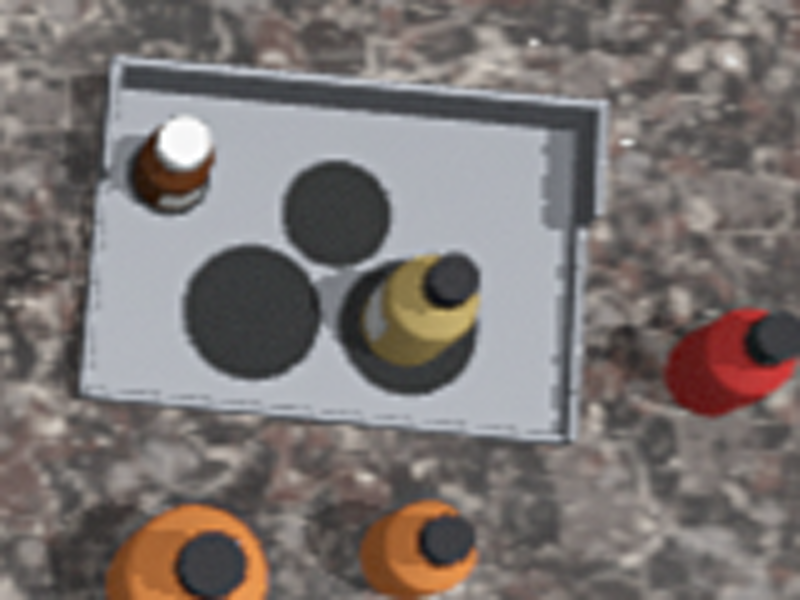

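View pics/g17_s.png

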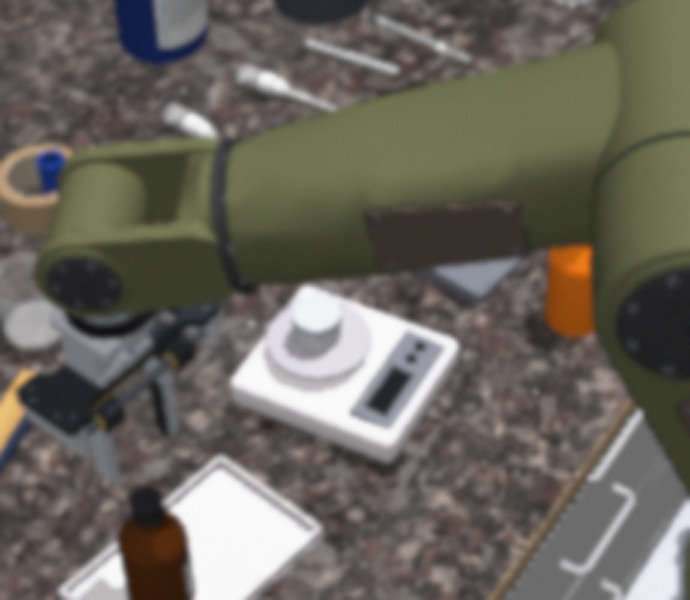

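Request:
{"op": "jog_arm", "data": {"moves": [[[1,0.5,-14],[0,0,0],60],[[1,0.5,-36],[0,0,0],60],[[1,0.5,-56],[0,0,0],60],[[1,0.5,-66],[0,0,0],60],[[1,0.5,-66],[0,0,0],60]]}}

```text
time_s: 39.08
ee_pos: [0.5264, 0.3293, 0.145]
eef_rot: [3.14, 0.003, -0.126]
force: [0.6, 0.7, 0.3]
grip_width: 0.0601
```

```bash
python3 -c "
from h import *
pose(4)"
```

```text
tcp [0.5271 0.3299 0.147 ] sd [0.0004 0.0004 0.0013] rot [-3.141e+00 -1.000e-03 -1.260e-01] F [-0.6 -0.6  1. ] w 0.0595 t 39.23
```

Request:
{"op": "jog_arm", "data": {"moves": [[[0,1.5,-8],[0,0,0],60],[[0,1.5,-15],[0,0,0],60],[[0,1.5,-15],[0,0,0],54],[[0,1.5,-15],[0,0,0],46],[[0,1.5,-15],[0,0,0],40]]}}

```text
time_s: 39.7
ee_pos: [0.527, 0.3321, 0.132]
eef_rot: [3.142, 0.0, -0.125]
force: [-0.1, 0.2, -0.2]
grip_width: 0.0442
```

Request:
{"op": "jog_arm", "data": {"moves": [[[0,0,0],[0,0,0],35],[[0,0,0],[0,0,0],30],[[0,0,0],[0,0,0],25],[[0,0,0],[0,0,0],25],[[0,0,0],[0,0,0],25]], "squeeze": 30}}

```text
time_s: 40.12
ee_pos: [0.5271, 0.332, 0.1322]
eef_rot: [-3.141, -0.0, -0.125]
force: [0.5, -2.0, 2.0]
grip_width: 0.0299
```

```bash
python3 -c "
from h import *
pose(3)"
```

```text
tcp [0.5271 0.332  0.1322] sd [0. 0. 0.] rot [-3.141 -0.    -0.125] F [ 0.1 -0.4  2. ] w 0.0295 t 40.22
```

Request:
{"op": "jog_arm", "data": {"moves": [[[0,0,2],[0,0,0],25],[[0,0,12],[0,0,0],25],[[0,0,32],[0,0,0],25],[[0,0,58],[0,0,0],25],[[0,0,84],[0,0,0],25]]}}

```text
time_s: 40.68
ee_pos: [0.5265, 0.3319, 0.2168]
eef_rot: [3.141, 0.001, -0.125]
force: [0.3, 0.8, -4.6]
grip_width: 0.0301
```

Request:
{"op": "jog_arm", "data": {"moves": [[[0,0,22],[0,0,0],25],[[0,0,40],[0,0,0],25],[[0,0,50],[0,0,0],25],[[0,0,50],[0,0,0],25],[[0,0,50],[0,0,0],25]]}}

```text
time_s: 41.1
ee_pos: [0.5268, 0.332, 0.2653]
eef_rot: [3.141, 0.001, -0.125]
force: [0.0, 0.8, -6.3]
grip_width: 0.0298
```

```bash
python3 -c "
from h import *
pose(3)
s=Cam('scene'); s.crop(180,140,230,200,3,'g18_s.png')"
```

```text
tcp [0.5267 0.3319 0.2647] sd [0.0001 0.0001 0.0004] rot [ 3.14e+00  2.00e-03 -1.25e-01] F [-0.2 -0.5 -4.6] w 0.0296 t 41.2
```

View pics/g18_s.png

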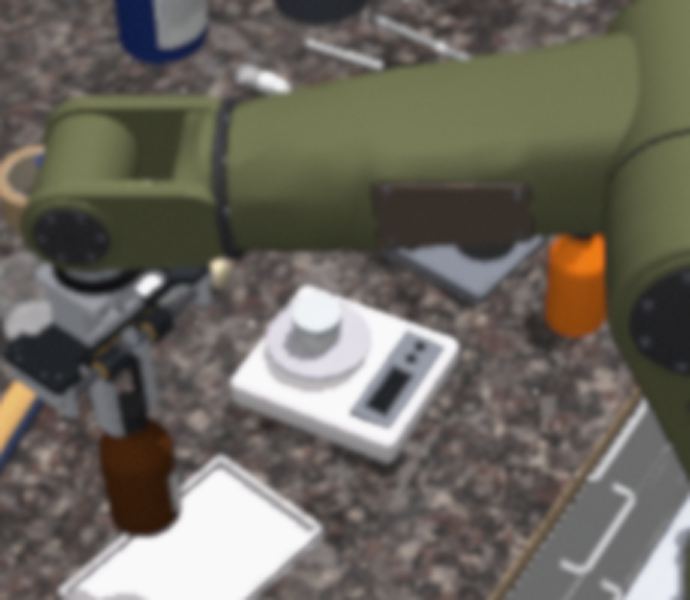

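Request:
{"op": "jog_arm", "data": {"moves": [[[0,-8,0],[0,0,0],25],[[-1,-24,0],[0,0,0],25],[[-2,-47,0],[0,0,0],25],[[-3,-72,0],[0,0,0],25],[[-4,-97,0],[0,0,0],25]]}}

```text
time_s: 41.72
ee_pos: [0.5226, 0.2336, 0.2655]
eef_rot: [3.141, 0.001, -0.125]
force: [0.4, 0.3, -4.0]
grip_width: 0.03
```

Request:
{"op": "jog_arm", "data": {"moves": [[[-1,-25,0],[0,0,0],25],[[-2,-50,0],[0,0,0],25],[[-3,-75,0],[0,0,0],25],[[-4,-100,0],[0,0,0],25],[[-5,-125,0],[0,0,0],25]]}}

```text
time_s: 42.13
ee_pos: [0.5175, 0.1083, 0.2657]
eef_rot: [3.141, 0.0, -0.125]
force: [0.2, -0.2, -4.5]
grip_width: 0.0297
```

Request:
{"op": "jog_arm", "data": {"moves": [[[-1,-25,0],[0,0,0],25],[[-2,-50,0],[0,0,0],25],[[-3,-75,0],[0,0,0],25],[[-4,-100,0],[0,0,0],25],[[-5,-125,0],[0,0,0],25]]}}

```text
time_s: 42.55
ee_pos: [0.5123, -0.0166, 0.2657]
eef_rot: [3.141, 0.0, -0.125]
force: [1.0, 0.5, -5.0]
grip_width: 0.0299
```

Request:
{"op": "jog_arm", "data": {"moves": [[[-1,-25,0],[0,0,0],25],[[-2,-50,0],[0,0,0],25],[[-3,-75,0],[0,0,0],25],[[-4,-100,0],[0,0,0],25],[[-5,-125,0],[0,0,0],25]]}}

```text
time_s: 42.97
ee_pos: [0.5072, -0.1415, 0.2657]
eef_rot: [3.142, 0.0, -0.125]
force: [-0.1, -0.6, -4.3]
grip_width: 0.0298
```

Request:
{"op": "jog_arm", "data": {"moves": [[[-1,-25,0],[0,0,0],25],[[-2,-50,0],[0,0,0],25],[[-3,-74,0],[0,0,0],25],[[-4,-94,0],[0,0,0],25],[[-5,-105,0],[0,0,0],25]]}}

```text
time_s: 43.38
ee_pos: [0.5021, -0.2472, 0.2655]
eef_rot: [3.141, 0.001, -0.127]
force: [-0.0, -0.9, -4.4]
grip_width: 0.0301
```

```bash
python3 -c "
from h import *
pose(3)
s=Cam('scene'); s.crop(280,100,150,150,4,'g19_s.png')"
```

```text
tcp [ 0.5021 -0.2471  0.2654] sd [0.0001 0.0006 0.    ] rot [-3.141e+00  1.000e-03 -1.270e-01] F [-1.2 -0.1 -4.3] w 0.03 t 43.48
```

View pics/g19_s.png

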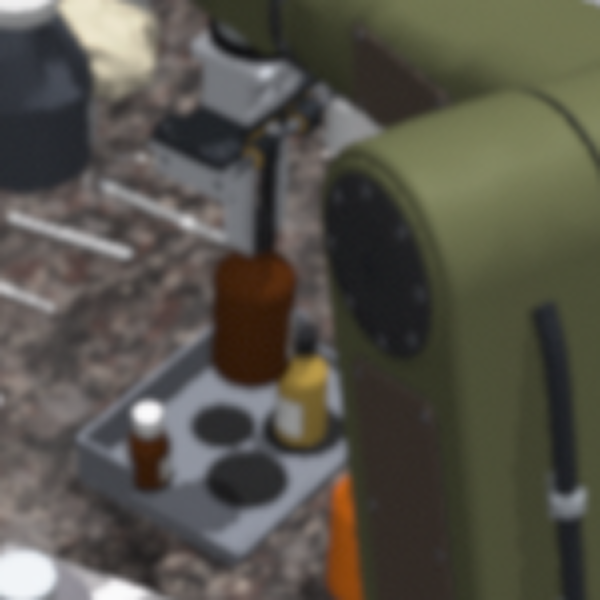

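Request:
{"op": "jog_arm", "data": {"moves": [[[1,1.5,-12],[0,0,0],25],[[1,1.5,-32],[0,0,0],25],[[1,1.5,-54],[0,0,0],25],[[1,1.5,-74],[0,0,0],25],[[1,1.5,-85],[0,0,0],25]]}}

```text
time_s: 44.0
ee_pos: [0.5035, -0.242, 0.1788]
eef_rot: [-3.14, 0.002, -0.124]
force: [-1.2, 0.1, -4.8]
grip_width: 0.0297
```

```bash
python3 -c "
from h import *
pose(4)"
```

```text
tcp [ 0.5035 -0.2423  0.1793] sd [0.0004 0.0004 0.0013] rot [-3.141e+00  1.000e-03 -1.240e-01] F [-0.4 -0.5 -3.5] w 0.0301 t 44.15
```

Request:
{"op": "jog_arm", "data": {"moves": [[[0,0,-10],[0,0,0],25],[[0,0,-25],[0,0,0],25],[[0,0,-38],[0,0,0],25],[[0,0,-41],[0,0,0],25],[[0,0,-41],[0,0,0],25]]}}

```text
time_s: 44.62
ee_pos: [0.5038, -0.2434, 0.1396]
eef_rot: [-3.141, 0.001, -0.125]
force: [0.6, 0.2, -4.1]
grip_width: 0.03
```

```bash
python3 -c "
from h import *
pose(4)"
```

```text
tcp [ 0.5042 -0.2436  0.1405] sd [0.0002 0.0001 0.0006] rot [ 3.141e+00 -2.000e-03 -1.250e-01] F [ 0.5  0.1 -4.1] w 0.0304 t 44.77
```

Request:
{"op": "jog_arm", "data": {"moves": [[[-1,-1.5,-2],[0,0,0],25],[[-1,-1.5,-4],[0,0,0],25],[[-1,-1.5,-6],[0,0,0],25],[[-1,-1.5,-6],[0,0,0],25],[[-1,-1.5,-6],[0,0,0],25]]}}

```text
time_s: 45.23
ee_pos: [0.5031, -0.2451, 0.1342]
eef_rot: [3.141, -0.001, -0.125]
force: [-0.8, -1.9, -0.7]
grip_width: 0.0299
```

Request:
{"op": "jog_arm", "data": {"moves": [[[0,0,-0.8],[0,0,0],25],[[0,0,-1.2],[0,0,0],25],[[0,0,-1.2],[0,0,0],25]]}}

```text
time_s: 45.48
ee_pos: [0.5036, -0.2454, 0.1342]
eef_rot: [3.141, -0.002, -0.125]
force: [-1.3, 0.3, 8.1]
grip_width: 0.0296
```

Request:
{"op": "jog_arm", "data": {"moves": [[[0,0,-0.8],[0,0,0],25],[[0,0,-0.8],[0,0,0],25],[[0,0,-0.8],[0,0,0],25]]}}

```text
time_s: 45.73
ee_pos: [0.5039, -0.2455, 0.1341]
eef_rot: [3.14, -0.003, -0.125]
force: [-1.9, 0.2, 15.4]
grip_width: 0.0299
```

Seated. Back off and release.

Request:
{"op": "jog_arm", "data": {"moves": [[[0,0,1.5],[0,0,0],25],[[0,0,1.5],[0,0,0],30],[[0,0,1.5],[0,0,0],38],[[0,0,1.5],[0,0,0],46],[[0,0,1.5],[0,0,0],54]]}}

```text
time_s: 46.15
ee_pos: [0.5028, -0.2449, 0.1332]
eef_rot: [-3.141, 0.001, -0.125]
force: [-0.5, 0.3, 0.5]
grip_width: 0.0471
```

Request:
{"op": "jog_arm", "data": {"moves": [[[0,0,1.5],[0,0,0],56],[[0,0,15],[0,0,0],56],[[0,0,45],[0,0,0],56],[[0,0,80],[0,0,0],56],[[0,0,110],[0,0,0],56]]}}

```text
time_s: 46.57
ee_pos: [0.5028, -0.2449, 0.2454]
eef_rot: [3.142, -0.0, -0.125]
force: [-0.2, 0.4, 1.0]
grip_width: 0.0559
```

Request:
{"op": "jog_arm", "data": {"moves": [[[2,30,0],[0,0,0],60],[[4,65,0],[0,0,0],60],[[6,100,0],[0,0,0],60],[[8,135,0],[0,0,0],60],[[10,170,0],[0,0,0],60]]}}

```text
time_s: 46.98
ee_pos: [0.5127, -0.0734, 0.2435]
eef_rot: [-3.142, 0.0, -0.125]
force: [1.1, -0.1, -1.2]
grip_width: 0.0598
```

Request:
{"op": "jog_arm", "data": {"moves": [[[0,36,0],[0,0,0],60],[[0,72,0],[0,0,0],60],[[0,108,0],[0,0,0],60],[[0,144,0],[0,0,0],60],[[0,180,0],[0,0,0],60]]}}

```text
time_s: 47.4
ee_pos: [0.5126, 0.1068, 0.2436]
eef_rot: [-3.142, -0.0, -0.125]
force: [-0.2, -0.2, -0.9]
grip_width: 0.0601
```

Request:
{"op": "jog_arm", "data": {"moves": [[[0,36,0],[0,0,0],60],[[0,72,0],[0,0,0],60],[[0,108,0],[0,0,0],60],[[0,130,0],[0,0,0],60],[[0,130,0],[0,0,0],60]]}}

```text
time_s: 47.82
ee_pos: [0.5123, 0.2387, 0.243]
eef_rot: [-3.141, 0.001, -0.121]
force: [0.4, -1.2, -0.6]
grip_width: 0.06
```

```bash
python3 -c "
from h import *
pose(4)
t=Cam('top'); t.crop(350,180,160,120,5,'g20_t.png');t.crop(200,160,300,160,2.6,'g20_f.png')
a=cv2.imread('pics/top0.png')[180:300,350:510].astype(int);b=t.im[180:300,350:510]
d=abs(a-b).max(2);print('diff px>40',(d>40).sum(),np.argwhere(d>40).min(0) if (d>40).any() else '',np.argwhere(d>40).max(0) if (d>40).any() else '')
s=Cam('scene');s.crop(200,140,210,160,3.6,'g20_s.png')"
```

```text
tcp [0.5126 0.2364 0.2431] sd [0.0002 0.0015 0.0001] rot [ 3.141  0.    -0.125] F [0.4 0.3 0.6] w 0.0597 t 47.97
diff px>40 376 [29 49] [50 79]
```

View pics/g20_t.png

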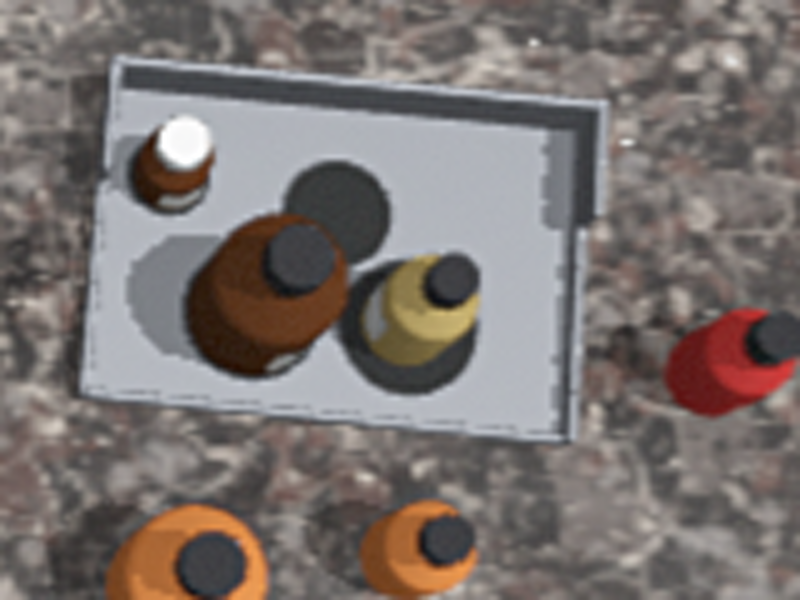

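View pics/g20_f.png

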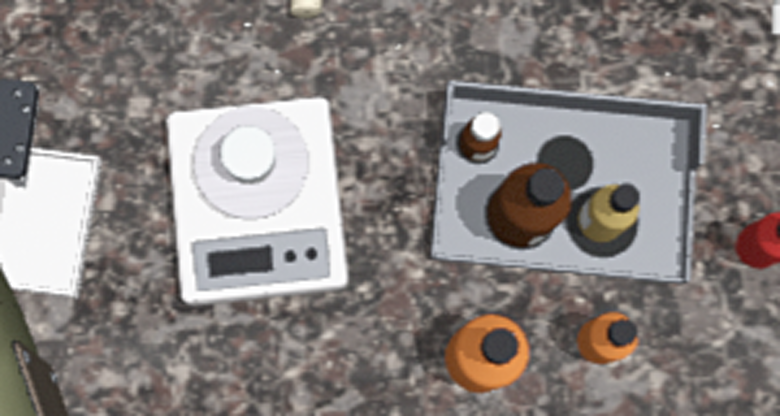

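View pics/g20_s.png

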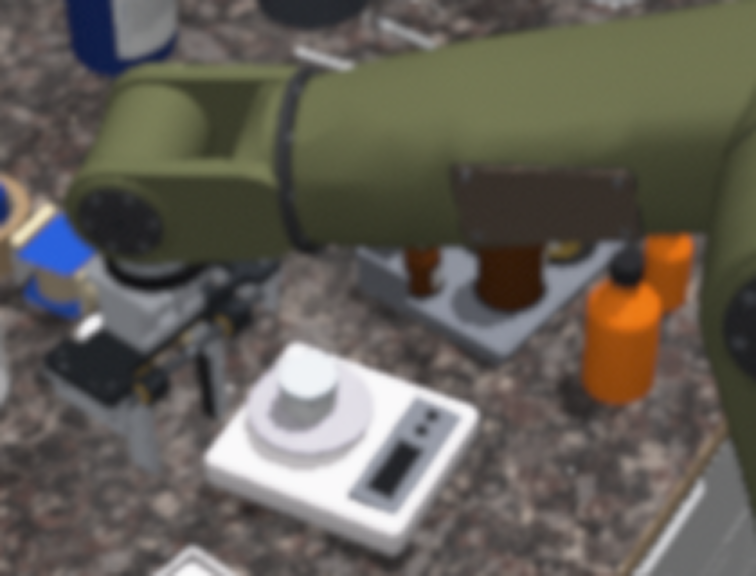

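The before/after difference in the bay is confined to the jar's spot. Both bottles are upright at their original pixels, the jar is centred on the pan, and the arm is clear. Handing in.

```bash
python3 -c "
from h import *
print(ctrl.hand_in())"
```

```text
the job is handed in; nothing more can be done
None
```

The job is done and handed in at about 48 s of the 120 s allowed; the hand-in reports no verdict. I gripped the tall and slim bottles by their caps and stood both in the tray. I then set the jar on the pan and put each bottle back on its own spot, slim first and then tall.

- **Bay:** compared with the first top image, the bay differs clearly only around the spot the jar left. Both bottles stand upright at their original pixel positions, and the stubby bottle and the orange and red look-alikes have not moved.
- **Jar:** its lid lies within about 2 mm of the measured pan centre.
- **Robot:** the gripper was open, well clear at about 0.24 m height, and read roughly zero force. The highest force shown while setting things down was about 15 N.
- **Disagreements:** none of the final checks failed. My separate position estimates (bay fit, cap images, floor spots) disagreed by 2–4 mm. The finger opening read 1–3 mm under the given cap and lid diameters. Both are small against the 15 mm tolerance.

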